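# Load, lock and zero the load-cartridge test station

## Robot

A 6-joint arm with a two-finger parallel gripper is mounted at the origin on the work surface. World frame = base frame: x ahead of the robot, y to its left, z up, the work surface at z = 0. Lengths are in m, angles in rad, forces in N, time in s.
With the tool pointing down it reaches from about 0.275 to 0.975 m from the base axis. Payload 8.4 kg.
Tool frame: the origin (TCP) lies midway between the tips of the shut fingers; the grasp point (between the pads) lies 19 mm behind it (hold_point_z is the distance from the TCP to the grasp point, in m); z points along the fingers, y is the line along which they close (so a half turn about z gives the same grasp; the last joint's range is limited). The gripper opens to 92 mm and grips with 3 to 60 N. Pads are 20 mm wide; open, the fingers measure 128 mm over their backs; the gripper's body (75 mm by 189 mm) begins 69 mm behind the grasp point.
Start: joints at [1.317, 0.353, 1.633, -0, 1.155, -0.002], TCP at [0.156, 0.605, 0.184] pointing down, gripper open.
Joint ranges: [-2.63, 2.63], [-0.92, 2.1], [0.06, 2.66], [-1.3, 4.44], [0, 2.69], [-3.02, 3.02]. Speed limits (rad/s): [2.22, 2.22, 2.79, 3.14, 3.14, 3.14].

## Interface

Orientations are given as a unit quaternion [w, x, y, z].
In Python, from rig import observe, snapshot, close_job, regions_of, hold_point_z gives the robot as it stands.
- The arm moves only by the shell command python3 -m crank 'ROWS'. ROWS is JSON, a list of rows, each a list of 5 numbers: the shift along the tool's x, y, z each as a share of 200 mm, from -1 to 1, then the turn about the tool's z as a share of pi/4 rad, from -1 to 1, then the closure, from 0 (fully open) to 1 (shut). In form: [[tx, ty, tz, spin, fingers], ...]. A call has 1 to 20 rows; each row is the pose to reach, as a shift and turn from the pose commanded when the call began, along the tool's axes at that moment; what a row does not reach only later rows make up. A row lasts 1/8 s, in which the tool goes at most 62.5 mm and 10.7 degrees, less where a joint would pass 70% of its speed; a pose out of reach is approached as far as the arm can. A call with a number of a shift or a turn outside -1 to 1 is refused whole. A call with a gripper value outside its range is refused whole. The fingers move at their own pace and stop on an object; the grip force is fixed at half the most. Time passes only in rows, so rows that repeat a pose let the fingers close. It gives the time, the measured TCP pose, the force, the opening and the grip force at its end, in the units of the state.
- observe(): the state, without advancing time (a new reading comes with each control period).
- snapshot(name): name is "scene" or "top" or "wrist"; returns a dict with "image" (384x512x3 uint8, red, green, blue), "K" (3x3 intrinsics, pixels), "rvec" (rotation vector, rad) and "tvec" (3), from world to camera coordinates, as OpenCV has them. Camera axes: x right, y down, z forward; pixel columns grow to the right and rows downward; lengths in m; the calibration is good to about 2 mm. A picture is of the moment at which its call begins. There is no depth.
- close_job(): hands the job in; it is judged then, once.
Trained networks look in a picture, given as the dict that the camera call returned (one of the last four; its "shot" number tells which), for a name from the list of things; names that differ only in an ending like _2 or _b are one class to them, and where a whole thing is asked for, a point or a joint stands for the part that bears it (a point fixed in the world has none). Each returns a list of dicts, best first, with "score" (0 to 1); they miss things now and then, are a little off and sometimes report something else, mostly with a low value. They report only what shows in the picture. A call takes as long as a camera call. They do not tell look-alikes from the thing itself.
- regions_of(target, picture): "region" (384x512 bool, what is visible of it) and "xy" ([column, row] in pixels, amid what is visible of it).
The state is a dict: "time_s": time; "joint_pos": joint angles; "joint_vel": joint speeds; "tau": joint torques, N m; "ee_pos": TCP position; "tool_rot": TCP orientation; "wrist_force": force on the tool from outside, world axes, zero at the start; "torque": the same for the moment, N m; "width": opening from 0.0 (shut) to 1.0 (fully open); "grip_force": force on a finger pad.
Only numpy, scipy, OpenCV 4.12 (cv2) and the standard library are available. Lean on these libraries where they do the work, as an engineer would, in place of code of your own. Each camera call takes 0.05 s, during which the arm holds its last target. There are 200 camera calls.

## Task

Set up the test station in this order: first put every orange load cartridge upright and fully home in a bay of the blue rack (any bay), then use the blue-handled square driver in the keeper's brass recess to swing the yellow bar over the loaded bays as far as it goes, then plug the red probe all the way into the red-ringed terminal of the grey meter, and last turn the meter's black knob until its pointer stands on the green zero mark. Put the driver back in its hole in the black block at any time after locking, and do not shift or knock over the solder spool and the flux bottle.

Things in the scene. Friction and masses are not known exactly. Their poses are not given: they have to be found in the camera images.
- cart0: orange load cartridge with a silver foot, 50 (its x) x 36 (its y) x 60 mm tall, about 0.25 kg, one of two or three standing on the mat; origin: centre of its underside, z up. Pinch it across its 50 mm length, near the top. Half-turned it fits a bay just as well
- cart1: orange load cartridge with a silver foot, 50 (its x) x 36 (its y) x 60 mm tall, about 0.25 kg, one of two or three standing on the mat; origin: centre of its underside, z up. Pinch it across its 50 mm length, near the top. Half-turned it fits a bay just as well
- cart2: orange load cartridge with a silver foot, 50 (its x) x 36 (its y) x 60 mm tall, about 0.25 kg, one of two or three standing on the mat; origin: centre of its underside, z up. Pinch it across its 50 mm length, near the top. Half-turned it fits a bay just as well
- bay0 (a point): blue rack's bay, farthest from the keeper's axis: this point is the centre of the bay's floor, 8 mm above the table; the bay is 55 (along this frame's x) x 41 mm (along y), walls 22 mm high above the floor (30 mm above the table), bays 50 mm apart along y. A seated cartridge stands on the floor, its top 68 mm above the table. z up
- bay1 (a point): blue rack's bay, the middle one: this point is the centre of the bay's floor, 8 mm above the table; the bay is 55 (along this frame's x) x 41 mm (along y), walls 22 mm high above the floor (30 mm above the table), bays 50 mm apart along y. A seated cartridge stands on the floor, its top 68 mm above the table. z up
- bay2 (a point): blue rack's bay, next to the keeper's axis: this point is the centre of the bay's floor, 8 mm above the table; the bay is 55 (along this frame's x) x 41 mm (along y), walls 22 mm high above the floor (30 mm above the table), bays 50 mm apart along y. A seated cartridge stands on the floor, its top 68 mm above the table. z up
- recess (a point): mouth centre of the square recess in the 44 mm brass keeper block, 82 mm above the table, 55 mm beyond the nearest bay in the rack's -y. Recess 18.5 mm square, 17 mm deep, 2 mm bevel, sides along this frame's x and y; z up. The frame turns with the keeper; x points along its yellow bar, 12 mm wide, 193 mm long from the axis, 74 to 80 mm above the table, which clears seated cartridges
- keeper (a joint): keeper angle in rad, growing anticlockwise seen from above; starts at 0 to 0.15 (bar pointing away from the bays, roughly to the rack's far side), 1.3 is the stop with the bar lying along the row over the bays; anything above 1.15 is locked. Friction 0.08 N m, stays where left
- driver: square driver, 140 mm long, standing tip down in the black block: steel tip 16 mm square, 50 mm long; round collar 38 mm across from 50 to 56 mm; blue handle 28 mm square from 56 to 136 mm above the tip, its faces parallel to the tip's (frame x and y). Origin: centre of the tip's end, z up to the handle. About 0.18 kg. About 0.18 rad of play in the recess before it bites
- driver_hole (a point): mouth centre of the driver's hole in the fixed black block (70 x 150 x 60 mm high; this point is 60 mm above the table). Hole 24 mm square, right through, so the driver stands in it at any yaw, its collar resting on the block, tip 10 mm above the table; the block's y axis runs from the probe (80 mm away) to the driver. z up
- probe: test probe, 90 mm long, standing pin down in a 14 mm hole at the black block's other end: brass pin 10 mm in diameter, 38 mm long with a tapered end, round black collar 30 mm across from 38 to 44 mm, red grip 22 mm square from 44 to 90 mm above the pin's end, faces along frame x and y. Origin: centre of the pin's end, z up. About 0.07 kg
- terminal (a point): mouth centre of the red-ringed terminal opening in the top of the grey meter (meter 120 x 170 mm, top 55 mm above the table): round, 13 mm in diameter, 44 mm deep, vertical, with a 2 mm bevelled mouth. Fully home the probe's collar rests on the meter. z up. The black-ringed opening 56 mm away, towards the robot, is not used
- zero_knob (a joint): angle in rad of the black knob on the meter; 0 is the pointer on the green mark (which is on the robot's side of the dial), growing anticlockwise seen from above; starts at 0.5 to 1.3, stops at -1.6 and 1.6; friction 0.05 N m, stays where left
- zero_grip (a point): top centre of the zero knob's grip bar, on the knob's axis, 94 mm above the table; bar 50 mm long (this frame's x), 14 mm wide (y), 30 mm tall, on a 56 mm disc 8 mm thick whose top is 64 mm above the table. The red pointer lies along this frame's -x; frame turns with the knob. z up
- spool: solder spool, silver, 52 mm across, 40 mm tall, standing loose between the robot and the black block; origin: centre of its underside. Leave alone
- flux: white flux bottle with a blue cap, 44 mm across, 100 mm tall, loose between the rack and the right side; origin: centre of its underside. Leave alone
Mind the look-alikes: they are no part of the job. Leave any purple or turquoise look-alike of the cart0 alone.

How it is judged:
By the outcome, as a careful person would: the job done as asked, in the order asked, and still so for the second after the job is handed in, with the robot touching nothing.
Of cart0, cart1, cart2 only 2 to 3 are there at a start; the rules pass over those that are not, and their reading is None.
At some moment in a run one of cart0, cart1, cart2 may be knocked a few centimetres aside while the robot is not near it.
It also fails if it takes over 210 s, if anything falls off the work surface, if the arm or the gripper's body presses on something with over 40 N, if the wrist force passes 120 N, or if a joint passes its speed limit or range.

## Working session

There is one attempt and no reset: what is moved stays moved. The work goes in short steps, Python scripts to look and compute and a shell command to move; the robot and the scene stay as the last step left them, time stands still between calls to the robot, and variables do not carry over. Pictures are saved under pics/ and viewed, at most 14 in all, crops included, and the job is handed in when it is done.

```bash
ls; mkdir -p pics; cat > h.py <<'E'
import numpy as np, cv2
from rig import observe, snapshot, close_job, regions_of, hold_point_z
def P(s): return cv2.Rodrigues(np.array(s['rvec'],float))[0], np.array(s['tvec'],float).ravel(), np.array(s['K'],float)
def onplane(s,uv,z):
    R,t,K=P(s); d=R.T@np.linalg.inv(K)@np.array([uv[0],uv[1],1.]); c=-R.T@t
    return c+d*(z-c[2])/d[2]
def proj(s,p):
    R,t,K=P(s); q=K@(R@np.array(p,float)+t); return q[:2]/q[2]
def save(s,n,crop=None,f=1):
    im=s['image'][:,:,::-1]
    if crop: im=im[crop[1]:crop[3],crop[0]:crop[2]]
    cv2.imwrite('pics/'+n+'.png',cv2.resize(im,None,fx=f,fy=f,interpolation=cv2.INTER_CUBIC))
def tri(obs):
    A=[];b=[]
    for s,uv in obs:
        R,t,K=P(s); d=R.T@np.linalg.inv(K)@np.array([uv[0],uv[1],1.]); d/=np.linalg.norm(d); c=-R.T@t
        M=np.eye(3)-np.outer(d,d); A.append(M); b.append(M@c)
    return np.linalg.lstsq(np.vstack(A),np.hstack(b),rcond=None)[0]
E
python3 - <<'E'
from h import *
o=observe(); print(o, hold_point_z)
a=snapshot('top'); b=snapshot('scene')
save(a,'top0',f=1.5); save(b,'scene0',f=1.5)
for s in(a,b):
  R,t,K=P(s); print(-R.T@t, K[0,0], s['image'].shape)
  for n in ['cart0','bay0','recess','keeper','driver','driver_hole','probe','terminal','zero_knob','spool','flux']:
    try: print(n,[(round(r['score'],2),np.round(r['xy']).tolist(),int(r['region'].sum())) for r in regions_of(n,s)])
    except Exception as e: print(n,e)
E
```

```text
pics
{'time_s': 0.0, 'joint_pos': array([ 1.31660803e+00,  3.53637586e-01,  1.63413723e+00,  5.35621404e-07,
        1.15519261e+00, -2.40169756e-03]), 'joint_vel': array([-0.00129212, -0.00079634, -0.0013009 , -0.00036315,  0.00113305,
       -0.00097742]), 'tau': array([ 9.57484117e-04, -5.93855453e+01, -3.34202564e+01,  6.96641975e-02,
        2.34397408e-02, -9.81391463e-05]), 'ee_pos': array([0.1555744 , 0.60477098, 0.18376899]), 'tool_rot': array([-8.81894498e-05,  1.25561091e-01,  9.92085652e-01, -6.81705867e-04]), 'wrist_force': array([0.52147973, 0.06235765, 0.56426012]), 'torque': array([0.02492467, 0.01466533, 0.05049782]), 'grip_force': 0.0, 'width': 1.0005852690048282} 0.0187
[ 0.32526663 -0.01248332  1.41764661] 485.26577942918505 (384, 512, 3)
cart0 [(0.62, [258.0, 254.0], 241), (0.57, [298.0, 230.0], 227), (0.55, [253.0, 216.0], 228), (0.5, [207.0, 254.0], 274), (0.49, [225.0, 223.0], 251), (0.4, [280.0, 158.0], 523)]
bay0 [(0.98, [260.0, 166.0], 2308), (0.75, [143.0, 195.0], 2788)]
recess [(0.67, [284.0, 158.0], 534)]
keeper [(0.6, [283.0, 155.0], 528)]
driver [(0.74
[... 385 characters left out ...]
-0.67362297  0.71698358] 369.27732869696143 (384, 512, 3)
cart0 [(0.94, [212.0, 209.0], 413), (0.72, [254.0, 177.0], 312), (0.71, [247.0, 194.0], 366), (0.64, [246.0, 161.0], 258), (0.54, [214.0, 186.0], 269)]
bay0 [(0.9, [287.0, 224.0], 2106), (0.4, [168.0, 215.0], 258)]
recess [(0.76, [281.0, 226.0], 575)]
keeper [(0.72, [275.0, 224.0], 493)]
driver [(0.73, [168.0, 241.0], 565), (0.38, [255.0, 176.0], 305)]
driver_hole [(0.7, [161.0, 284.0], 2123), (0.44, [253.0, 176.0], 315), (0.24, [287.0, 224.0], 2184)]
probe [(0.64, [146.0, 271.0], 312)]
terminal [(0.71, [315.0, 160.0], 1623)]
zero_knob [(0.55, [321.0, 145.0], 193)]
spool [(0.82, [172.0, 214.0], 245)]
flux [(0.84, [249.0, 282.0], 596)]
```

View pics/top0.png

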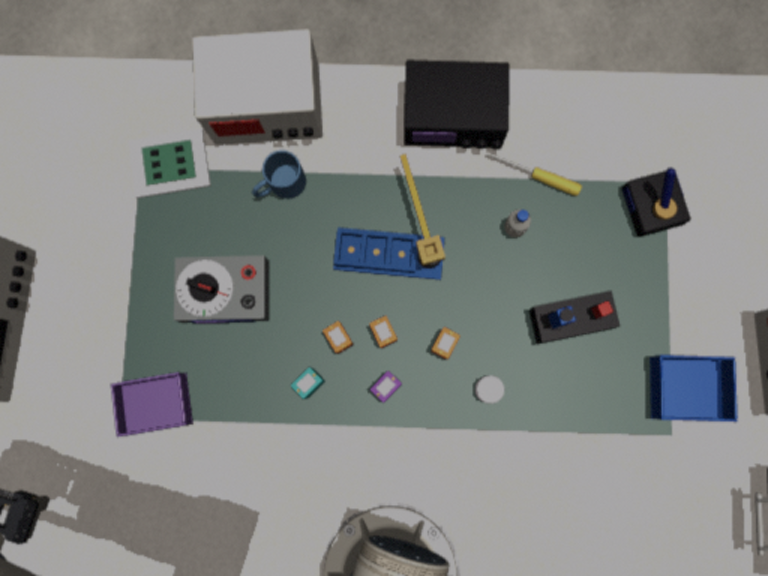

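View pics/scene0.png

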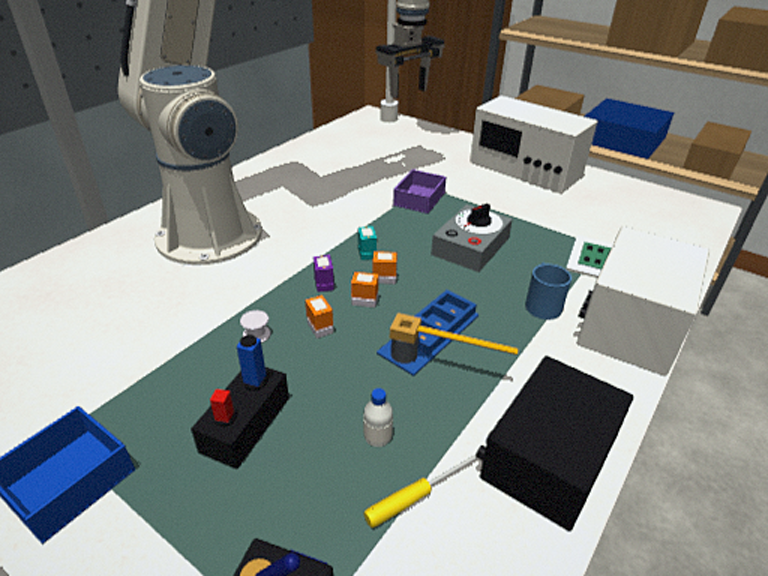

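The top view (×1.5 pixels) shows three orange cartridges at (337,337), (383,331) and (446,343). The look-alikes to leave alone are turquoise at (307,382) and purple at (386,386). The rack is at (388,254), with the brass keeper at (430,250) and its bar pointing up-left. The meter is at (220,288), the block with the driver and probe is at (575,316), the spool at (490,389) and the flux bottle at (518,222). Next I'll measure coarsely from the two views.

```bash
cat >> h.py <<'E'
def pose():
    o=observe(); w,x,y,z=o['tool_rot']
    from scipy.spatial.transform import Rotation as Ro
    return np.array(o['ee_pos']), Ro.from_quat([x,y,z,w]).as_matrix()
def go(p,yaw=None,mod=np.pi):
    """units to reach TCP p with tool y axis heading yaw (world, mod pi)"""
    e,R=pose(); d=R.T@(np.array(p)-e)/0.2; s=0
    if yaw is not None:
        cur=np.arctan2(R[1,1],R[0,1]); a=(yaw-cur+mod/2)%mod-mod/2; s=-a/(np.pi/4)
    print('rows t=',np.round(d,3),'spin',round(s,3),'at',np.round(e,4),'j6',round(observe()['joint_pos'][5],2))
def rect(m):
    c=max(cv2.findContours(m.astype(np.uint8),cv2.RETR_EXTERNAL,cv2.CHAIN_APPROX_NONE)[0],key=cv2.contourArea)
    return cv2.minAreaRect(c)
E
python3 - <<'E'
from h import *
a=snapshot('top'); b=snapshot('scene')
for nm,ua,ub in [('cartA',(225,224),(257,177)),('cartB',(255,220),(243,192)),('cartC',(297,229),(213,208)),('recess',(286.5,166),(270,216)),('driver top',(376,210),(167,227)),('probe top',(402,206),(147,263)),('knob',(136,191),(321,139)),('flux',(345,150),(252,266)),('spool',(326,260),(170,212)),('termred',(165,181),(316,161)),('bay0',(234,166),(305,202)),('bay2',(267,169),(283,218)),('bartip',(269,104),(344,234))]:
  print(nm,np.round(tri([(a,ua),(b,ub)]),3), np.round(onplane(a,ua,0.06),3))
i=a['image'].astype(int); org=((i[:,:,0]>i[:,:,2]+50)&(i[:,:,0]>110))
print([np.round(onplane(a,(u,v),0),3).tolist() for u,v in [(88,115),(446,120)]])
s=snapshot('wrist'); R,t,K=P(s); e,T=pose(); print('cam in tool',T.T@(-R.T@t-e), 'R',np.round(T.T@R.T,2).tolist(),K[0,0])
go([0.42,0.05,0.4],0)
E
```

```text
cartA [0.439 0.114 0.035] [0.437 0.112 0.06 ]
cartB [0.452 0.028 0.034] [0.451 0.028 0.06 ]
cartC [ 0.432 -0.09   0.039] [ 0.429 -0.09   0.06 ]
recess [ 0.604 -0.056  0.078] [ 0.608 -0.056  0.06 ]
driver top [ 0.479 -0.292  0.143] [ 0.489 -0.311  0.06 ]
probe top [ 0.496 -0.371  0.107] [ 0.503 -0.384  0.06 ]
knob [0.523 0.363 0.09 ] [0.523 0.368 0.06 ]
flux [ 0.66  -0.219  0.07 ] [ 0.659 -0.223  0.06 ]
spool [ 0.346 -0.174  0.037] [ 0.345 -0.172  0.06 ]
termred [0.555 0.289 0.052] [0.554 0.287 0.06 ]
bay0 [0.616 0.1   0.028] [0.603 0.093 0.06 ]
bay2 [0.606 0.001 0.031] [ 0.597 -0.001  0.06 ]
bartip [ 0.785 -0.     0.077] [ 0.79  -0.001  0.06 ]
[[0.76, 0.546, 0.0], [0.776, -0.536, 0.0]]
cam in tool [ 0.07760786 -0.00031827 -0.20005828] R [[0.0, -0.96, -0.27], [1.0, 0.0, 0.0], [-0.0, -0.27, 0.96]] 303.38935776253396
rows t= [-1.972 -2.36  -1.077] spin 1.679 at [0.1557 0.6053 0.1845] j6 -0.0
```

```bash
R='import'; 
python3 -m crank '[[-0.66,-0.82,-0.33,0,0],[-0.66,-0.82,-0.33,0,0],[-0.66,-0.82,-0.33,0,0],[-0.66,-0.82,-0.33,0,0],[-0.66,-0.82,-0.33,0,0]]'
python3 -m crank '[[-0.66,-0.82,0,0,0],[-0.66,-0.82,0,0,0],[-0.66,-0.82,0,0,0],[-0.66,-0.82,0,0,0],[-0.66,-0.82,0,0,0]]'
python3 -m crank '[[-0.66,-0.82,0,-0.32,0],[-0.66,-0.82,0,-0.32,0],[-0.66,-0.82,0,-0.32,0],[-0.66,-0.82,0,-0.32,0],[-0.66,-0.82,0,-0.32,0],[-0.66,-0.82,0,-0.32,0]]'
python3 - <<'E'
from h import *
s=snapshot('wrist'); save(s,'w1',f=1.5); go([.42,.03,.25],np.pi/2)
for n in ['cart0','bay0','keeper']:
  for r in regions_of(n,s):
    q=rect(r['region']); print(n,round(r['score'],2),np.round(r['xy']),int(r['region'].sum()),np.round(q[0]),np.round(q[1]),round(q[2]))
E
```

```text
time_s: 1.98
ee_pos: [0.2436, 0.4125, 0.2516]
tool_rot: [0.001, 0.127, 0.992, 0.001]
wrist_force: [0.4, 0.3, 0.0]
width: 0.999
grip_force: 0.0
time_s: 2.6
ee_pos: [0.3302, 0.2216, 0.2504]
tool_rot: [-0.0, 0.127, 0.992, 0.0]
wrist_force: [0.3, -0.1, 0.2]
width: 1.0
grip_force: 0.0
time_s: 3.35
ee_pos: [0.4166, 0.0316, 0.2502]
tool_rot: [-0.0, -0.0, 1.0, 0.0]
wrist_force: [-0.9, -0.7, 0.0]
width: 1.001
grip_force: 0.0
rows t= [-0.018 -0.008  0.001] spin 0.001 at [0.4164 0.0317 0.2502] j6 -1.5
cart0 0.89 [244. 109.] 1195 [244. 111.] [30. 41.] 42
cart0 0.7 [355. 113.] 1605 [356. 112.] [36. 49.] 47
cart0 0.62 [166. 174.] 1391 [166. 174.] [32. 47.] 27
cart0 0.56 [316. 177.] 1205 [313. 178.] [46. 27.] 57
cart0 0.35 [495. 243.] 1297 [491. 241.] [38. 46.] 76
bay0 0.72 [240. 278.] 7444 [244. 275.] [ 56. 144.] 90
keeper 0.67 [199. 298.] 1295 [192. 290.] [27. 41.] 90
```

View pics/w1.png

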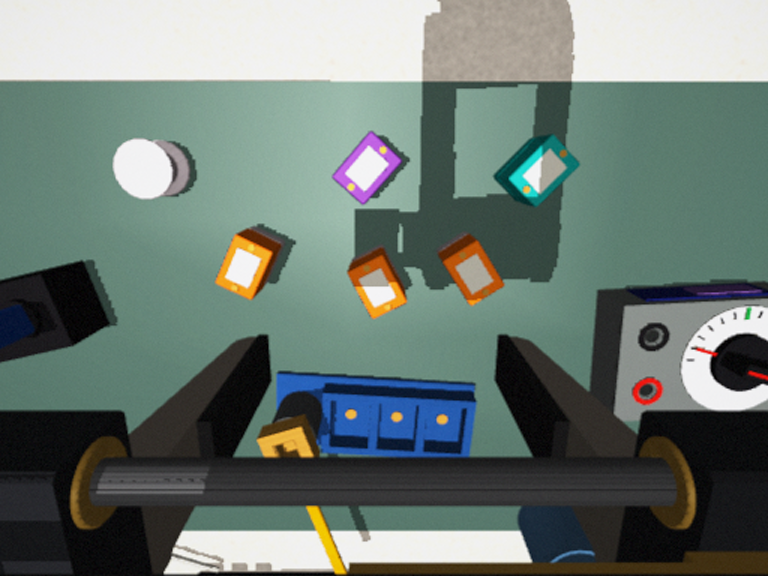

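The wrist view (×1.5 pixels) shows five candidates. The orange ones are at (248,265), (377,282) and (470,268); purple is at (367,168) and turquoise at (537,170). The three orange ones fit the description because of their colour and silver feet. I'll confirm that in one crop, then fit their poses.

```bash
cat >> h.py <<'E'
from scipy.optimize import minimize
def boxmask(s,p,lx,ly,z0,z1):
    x,y,a=p; c,sn=np.cos(a),np.sin(a)
    pts=[proj(s,[x+c*i*lx/2-sn*j*ly/2,y+sn*i*lx/2+c*j*ly/2,z]) for i in(-1,1) for j in(-1,1) for z in(z0,z1)]
    h=cv2.convexHull(np.array(pts,np.float32))
    m=np.zeros(s['image'].shape[:2],np.uint8); cv2.fillConvexPoly(m,np.round(h*16).astype(np.int32),255,cv2.LINE_AA,4); return m/255.
def fitbox(views,lx,ly,p0,zt=None,zb=0.012):
    """views: (s,mask); fits x,y,yaw,zb[,zt]"""
    def cost(q):
        p=[q[0]*.01,q[1]*.01,q[2]*.2]; z1=zt if zt else q[4]*.01; t=0
        for s,m in views:
            b=boxmask(s,p,lx,ly,q[3]*.01,z1); t+=np.abs(b-m).sum()/m.sum()
        return t
    best=None
    for a in np.arange(0,np.pi,np.pi/6):
        q0=[p0[0]*100,p0[1]*100,a/.2,zb*100]+([] if zt else [6.]); n=len(q0)
        r=minimize(cost,q0,method='Nelder-Mead',options=dict(initial_simplex=np.vstack([q0]+[np.array(q0)+1.0*np.eye(n)[k] for k in range(n)]),maxiter=400,xatol=.005,fatol=1e-5))
        if best is None or r.fun<best.fun: best=r
    q=best.x; return dict(x=q[0]*.01,y=q[1]*.01,yaw=q[2]*.2%np.pi,zb=q[3]*.01,zt=zt or q[4]*.01,res=best.fun)
def orange(s,uv,r=28):
    hsv=cv2.cvtColor(s['image'],cv2.COLOR_RGB2HSV); m=((hsv[:,:,0]>5)&(hsv[:,:,0]<24)&(hsv[:,:,1]>130)&(hsv[:,:,2]>35)).astype(np.uint8)
    w=np.zeros_like(m); u,v=map(int,uv); w[v-r:v+r,u-r:u+r]=1; m*=w
    n,l,st,_=cv2.connectedComponentsWithStats(m); k=1+np.argmax(st[1:,4]); c=(l==k).astype(np.uint8)
    h=cv2.convexHull(np.argwhere(c)[:,::-1].astype(np.int32)); o=np.zeros_like(m); cv2.fillConvexPoly(o,h,1); return o.astype(float)
E
cat > carts.py <<'E'
from h import *
s=snapshot('wrist'); t=snapshot('top')
save(s,'w2',crop=(60,70,400,270),f=2.2)
for n,uw,ut in [('C',(166,176),(297,229)),('B',(252,188),(255,220)),('A',(313,178),(225,224))]:
  p0=onplane(s,uw,.06)
  f=fitbox([(s,orange(s,uw))],.05,.036,p0,zt=.06); print(n,{k:round(float(v),4) for k,v in f.items()})
  f=fitbox([(s,orange(s,uw)),(t,orange(t,ut,16))],.05,.036,p0); print(n,{k:round(float(v),4) for k,v in f.items()})
E
python3 carts.py
```

```text
C {'x': 0.4292, 'y': -0.0901, 'yaw': 2.6621, 'zb': 0.0308, 'zt': 0.06, 'res': 0.0503}
C {'x': 0.4303, 'y': -0.0964, 'yaw': 2.3793, 'zb': 0.0334, 'zt': 0.0331, 'res': 7.9031}
B {'x': 0.4465, 'y': 0.0269, 'yaw': 0.4637, 'zb': 0.0367, 'zt': 0.06, 'res': 0.0481}Traceback (most recent call last):
  File "carts.py", line 7, in <module>
    f=fitbox([(s,orange(s,uw)),(t,orange(t,ut,16))],.05,.036,p0); print(n,{k:round(float(v),4) for k,v in f.items()})
                                  ~~~~~~^^^^^^^^^
  File "h.py", line 54, in orange
    n,l,st,_=cv2.connectedComponentsWithStats(m); k=1+np.argmax(st[1:,4]); c=(l==k).astype(np.uint8)
                                                      ~~~~~~~~~^^^^^^^^^^
    return _wrapfunc(a, 'argmax', axis=axis, out=out, **kwds)
    return bound(*args, **kwds)
ValueError: attempt to get argmax of an empty sequence
```

View pics/w2.png

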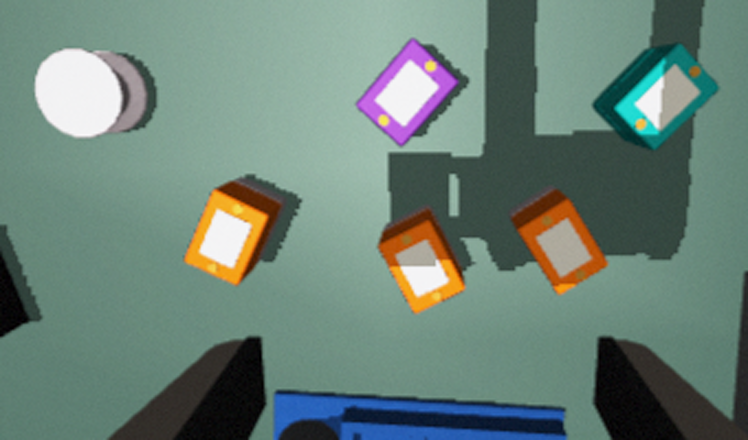

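The crop confirms the three orange cartridges with silver feet; purple and turquoise are clearly different. The top camera is blocked by the arm here. Next I move the wrist camera over the rack for a second view and to measure the bays.

```bash
python3 -m crank '[[-0.6,0,0,0,0],[-0.6,0,0,0,0],[-0.6,0,0,0,0],[-0.6,0,0,0,0]]'
python3 - <<'E'
from h import *
s=snapshot('wrist'); save(s,'w3',crop=(120,60,440,300),f=2.3)
np.save('s3.npy',s,allow_pickle=True)
for n in ['cart0','bay0']:
  for r in regions_of(n,s):
    print(n,round(r['score'],2),np.round(r['xy']),int(r['region'].sum()))
for n,p in [('C',[.429,-.09,.06]),('B',[.4465,.027,.06]),('A',[.438,.113,.06])]:
  uv=proj(s,p); print(n,uv)
  try: f=fitbox([(s,orange(s,uv))],.05,.036,p,zt=.06); print(n,{k:round(float(v),4) for k,v in f.items()})
  except Exception as e: print(e)
go([.54,.03,.25],np.pi/2)
E
```

```text
time_s: 4.15
ee_pos: [0.5357, 0.0304, 0.25]
tool_rot: [-0.001, 0.0, 1.0, -0.0]
wrist_force: [-0.3, -0.6, -0.4]
width: 1.003
grip_force: 0.0
cart0 0.96 [161.  84.] 1764
cart0 0.91 [323.  88.] 1575
cart0 0.82 [244.  14.] 1410
cart0 0.78 [361.  19.] 1503
cart0 0.69 [251.  97.] 1195
cart0 0.16 [241. 208.] 8881
bay0 0.85 [238. 210.] 8803
C [155.59159943  81.63435057]
C {'x': 0.4303, 'y': -0.0903, 'yaw': 2.6767, 'zb': 0.0302, 'zt': 0.06, 'res': 0.0486}
B [252.2337489   96.89336278]
B {'x': 0.4483, 'y': 0.027, 'yaw': 0.4898, 'zb': -0.0037, 'zt': 0.06, 'res': 0.0445}
A [322.75562085  89.6656773 ]
A {'x': 0.4356, 'y': 0.1113, 'yaw': 0.5789, 'zb': 0.0316, 'zt': 0.06, 'res': 0.0461}
rows t= [-0.022 -0.001  0.004] spin -0.0 at [0.5355 0.0302 0.2508] j6 -1.52
```

View pics/w3.png

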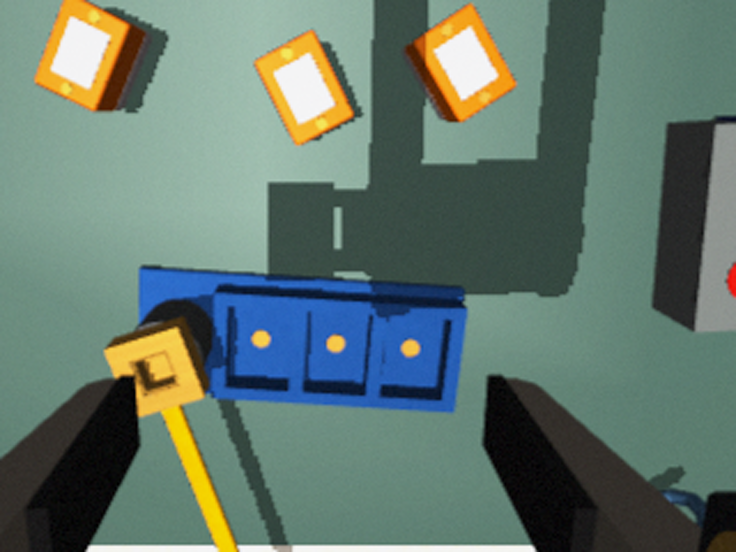

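The view shows the rack, with its bay-floor dots at crop pixels (261,339), (336,344) and (410,348), and the brass keeper at (157,367). All three cartridges are unchanged, and their fits agree across the two camera positions, which supports the 60 mm height.

```bash
cat > bays.py <<'E'
from h import *
def bays(s,pred):
    hsv=cv2.cvtColor(s['image'],cv2.COLOR_RGB2HSV); m=(hsv[:,:,0]>8)&(hsv[:,:,0]<30)&(hsv[:,:,1]>90)&(hsv[:,:,2]>90)
    out=[]
    for uv in pred:
        u,v=map(int,np.round(uv)); w=m[v-7:v+8,u-7:u+8]; c=np.argwhere(w).mean(0); out.append(onplane(s,(u-7+c[1],v-7+c[0]),.008))
    return np.array(out)
if __name__=='__main__':
    s=np.load('s3.npy',allow_pickle=True).item()
    b=bays(s,[(298.3,211.3),(266.1,209.3),(233.5,207.4)]); print(b)
    d=b[0]-b[2]; print('row yaw',np.arctan2(d[1],d[0]),np.hypot(*d[:2])/2)
    t=snapshot('wrist'); A=dict(x=.437,y=.1117,yaw=.575)
    go([A['x'],A['y'],.10],A['yaw'])
E
python3 bays.py
```

```text
[[ 0.61245611  0.09679896  0.008     ]
 [ 0.60926164  0.04684813  0.008     ]
 [ 0.60587171 -0.00304167  0.008     ]]
row yaw 1.504942633193144 0.05002875440416831
rows t= [0.494 0.407 0.754] spin 1.267 at [0.5357 0.0302 0.2509] j6 -1.52
```

```bash
python3 -m crank '[[0.494,0.407,0.5,1,0],[0.494,0.407,0.5,1,0],[0.494,0.407,0.5,1,0],[0.494,0.407,0.5,1,0],[0.494,0.407,0.5,1,0],[0.494,0.407,0.5,1,0]]'
python3 - <<'E'
from h import *
go([.437,.1117,.028],.575)
s=snapshot('wrist')
uv=proj(s,[.437,.1117,.06]); print(uv)
f=fitbox([(s,orange(s,uv,45))],.05,.036,[.437,.1117],zt=.06); print({k:round(float(v),4) for k,v in f.items()}); go([f['x'],f['y'],.028],f['yaw'])
E
```

```text
time_s: 5.1
ee_pos: [0.4383, 0.1115, 0.1511]
tool_rot: [0.001, 0.382, 0.924, 0.0]
wrist_force: [1.3, 0.4, -0.1]
width: 1.002
grip_force: 0.0
rows t= [ 0.006 -0.004  0.616] spin 0.271 at [0.4383 0.1115 0.1511] j6 -0.54
[254.31766281 186.40882408]
{'x': 0.4347, 'y': 0.113, 'yaw': 0.5769, 'zb': 0.0302, 'zt': 0.06, 'res': 0.0452}
rows t= [ 0.019 -0.008  0.615] spin 0.268 at [0.4383 0.1114 0.151 ] j6 -0.54
```

```bash
python3 -m crank '[[0.014,-0.006,0.3,0.27,0],[0.014,-0.006,0.3,0.27,0],[0.014,-0.006,0.615,0.27,0],[0.014,-0.006,0.615,0.27,0],[0.014,-0.006,0.615,0.27,0],[0.014,-0.006,0.615,0.27,0.6],[0.014,-0.006,0.615,0.27,0.6],[0.014,-0.006,0.615,0.27,0.6],[0.014,-0.006,0.615,0.27,0.6],[0.014,-0.006,0.615,0.27,0.6],[0.014,-0.006,0.1,0.27,0.6],[0.014,-0.006,0.1,0.27,0.6],[0.014,-0.006,0.1,0.27,0.6],[0.014,-0.006,0.1,0.27,0.6]]'
python3 - <<'E'
from h import *
print(observe()['grip_force'],observe()['width'])
go([.6125,.0968,.131],-.0658)
E
```

```text
time_s: 6.9
ee_pos: [0.4341, 0.1124, 0.1294]
tool_rot: [-0.001, 0.478, 0.878, -0.001]
wrist_force: [0.6, 0.1, -2.6]
width: 0.531
grip_force: 30.0
29.991232752799988 0.5311620061527754
rows t= [-0.549  0.707 -0.009] spin 0.813 at [0.4341 0.1124 0.1294] j6 -0.32
```

```bash
python3 -m crank '[[-0.549,0.707,-0.01,0.813,0.6],[-0.549,0.707,-0.01,0.813,0.6],[-0.549,0.707,-0.01,0.813,0.6],[-0.549,0.707,-0.01,0.813,0.6],[-0.549,0.707,-0.01,0.813,0.6],[-0.549,0.707,0.25,0.813,0.6],[-0.549,0.707,0.25,0.813,0.6],[-0.549,0.707,0.25,0.813,0.6]]'
python3 - <<'E'
from h import *
go([.6125,.0968,.036],-.0658)
s=snapshot('wrist'); save(s,'w4',crop=(120,90,440,384),f=2)
E
```

```text
time_s: 7.9
ee_pos: [0.6131, 0.0972, 0.081]
tool_rot: [-0.0, 0.73, 0.684, -0.0]
wrist_force: [-0.2, -0.1, -1.4]
width: 0.53
grip_force: 30.0
rows t= [-0.002 -0.003  0.225] spin 0.002 at [0.6131 0.0972 0.081 ] j6 0.22
```

View pics/w4.png

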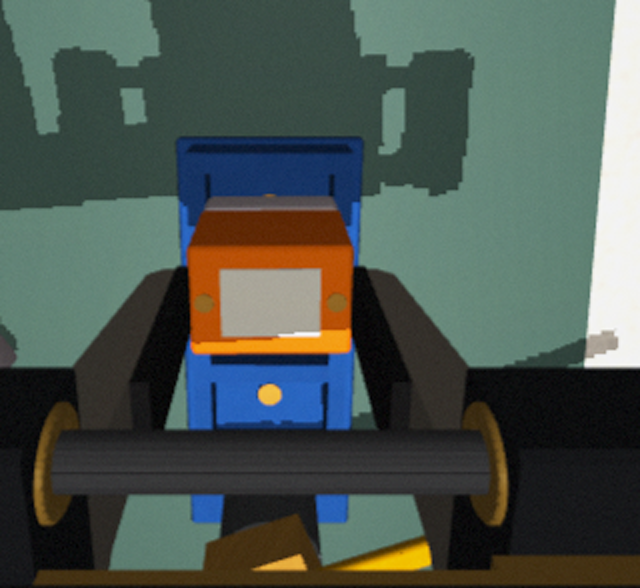

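The view shows the cartridge squared over bay0, which is partly hidden at about (270,200), with the middle bay's dot at (270,394). It is well centred, so I insert.

```bash
python3 -m crank '[[-0.002,-0.003,0.08,0,0.6],[-0.002,-0.003,0.13,0,0.6],[-0.002,-0.003,0.18,0,0.6],[-0.002,-0.003,0.21,0,0.6],[-0.002,-0.003,0.225,0,0.6],[-0.002,-0.003,0.225,0,0.6]]'; python3 -c "
from h import *
go([.6125,.0968,.036],-.0658)"
```

```text
time_s: 8.7
ee_pos: [0.6127, 0.0967, 0.0357]
tool_rot: [-0.0, 0.73, 0.684, -0.0]
wrist_force: [-1.8, -0.3, 0.1]
width: 0.528
grip_force: 30.0
rows t= [ 0.    -0.001 -0.002] spin 0.0 at [0.6127 0.0967 0.0357] j6 0.22
```

```bash
python3 -m crank '[[0,0,0.01,0,0],[0,0,0.01,0,0],[0,0,0.01,0,0],[0,0,-0.2,0,0],[0,0,-0.5,0,0],[0,0,-0.6,0,0],[0,0,-0.6,0,0]]'; python3 -c "
from h import *
go([.447,.027,.151],.48)"
```

```text
time_s: 9.57
ee_pos: [0.6141, 0.0969, 0.1574]
tool_rot: [0.001, 0.73, 0.684, 0.002]
wrist_force: [0.6, 0.0, 0.0]
width: 0.999
grip_force: 0.0
rows t= [-0.403 -0.811  0.029] spin -0.695 at [0.6141 0.0969 0.1574] j6 0.22
```

```bash
python3 -m crank '[[-0.4,-0.811,0.03,-0.695,0],[-0.4,-0.811,0.03,-0.695,0],[-0.4,-0.811,0.03,-0.695,0],[-0.4,-0.811,0.03,-0.695,0],[-0.4,-0.811,0.03,-0.695,0],[-0.4,-0.811,0.03,-0.695,0]]'
cat > look.py <<'E'
from h import *; import sys
x,y,r=map(float,sys.argv[1:4])
s=snapshot('wrist'); uv=proj(s,[x,y,.06]); print(uv)
if len(sys.argv)>4: save(s,sys.argv[4],f=1.2)
f=fitbox([(s,orange(s,uv,int(r)))],.05,.036,[x,y],zt=.06); print({k:round(float(v),4) for k,v in f.items()}); go([f['x'],f['y'],.028],f['yaw'])
E
python3 look.py .447 .027 45
```

```text
time_s: 10.32
ee_pos: [0.4468, 0.0278, 0.1492]
tool_rot: [0.0, 0.519, 0.855, 0.0]
wrist_force: [0.5, 1.9, 0.1]
width: 1.002
grip_force: 0.0
[255.01279587 188.71709183]
{'x': 0.4474, 'y': 0.0278, 'yaw': 0.4808, 'zb': 0.0348, 'zt': 0.06, 'res': 0.045}
rows t= [-0.002  0.003  0.606] spin -0.001 at [0.4467 0.0278 0.1492] j6 -0.42
```

```bash
python3 -m crank '[[-0.002,0.003,0.3,0,0],[-0.002,0.003,0.3,0,0],[-0.002,0.003,0.606,0,0],[-0.002,0.003,0.606,0,0],[-0.002,0.003,0.606,0,0],[-0.002,0.003,0.606,0,0.6],[-0.002,0.003,0.606,0,0.6],[-0.002,0.003,0.606,0,0.6],[-0.002,0.003,0.606,0,0.6],[-0.002,0.003,0.606,0,0.6],[0,0,0.1,0,0.6],[0,0,0.1,0,0.6],[0,0,0.1,0,0.6],[0,0,0.1,0,0.6]]'
python3 -c "
from h import *
go([.6093,.0468,.131],-.0658)"
```

```text
time_s: 12.12
ee_pos: [0.4447, 0.0274, 0.1285]
tool_rot: [-0.001, 0.519, 0.855, -0.0]
wrist_force: [-0.9, -0.4, -1.6]
width: 0.528
grip_force: 30.0
rows t= [-0.294  0.775 -0.014] spin 0.695 at [0.4447 0.0274 0.1285] j6 -0.42
```

```bash
python3 -m crank '[[-0.294,0.775,-0.01,0.695,0.6],[-0.294,0.775,-0.01,0.695,0.6],[-0.294,0.775,-0.01,0.695,0.6],[-0.294,0.775,-0.01,0.695,0.6],[-0.294,0.775,-0.01,0.695,0.6],[-0.294,0.775,0.25,0.695,0.6],[-0.294,0.775,0.25,0.695,0.6],[-0.294,0.775,0.25,0.695,0.6]]'
python3 -c "
from h import *
go([.6093,.0468,.036],-.0658)"
```

```text
time_s: 13.12
ee_pos: [0.6099, 0.0469, 0.0804]
tool_rot: [-0.0, 0.73, 0.684, -0.0]
wrist_force: [-0.4, 0.5, -1.6]
width: 0.527
grip_force: 30.0
rows t= [-0.001 -0.003  0.222] spin 0.001 at [0.6099 0.0469 0.0804] j6 0.14
```

```bash
python3 -m crank '[[-0.001,-0.003,0.08,0,0.6],[-0.001,-0.003,0.13,0,0.6],[-0.001,-0.003,0.18,0,0.6],[-0.001,-0.003,0.21,0,0.6],[-0.001,-0.003,0.222,0,0.6],[-0.001,-0.003,0.222,0,0.6]]'; python3 -c "
from h import *
go([.6093,.0468,.036],-.0658)"
```

```text
time_s: 13.88
ee_pos: [0.61, 0.0469, 0.0362]
tool_rot: [0.0, 0.73, 0.684, 0.0]
wrist_force: [-2.3, 0.1, 9.6]
width: 0.526
grip_force: 30.0
rows t= [-0.001 -0.003  0.001] spin 0.0 at [0.61   0.0469 0.0362] j6 0.14
```

```bash
python3 -m crank '[[0,0,0,0,0],[0,0,0,0,0],[0,0,0,0,0],[0,0,-0.2,0,0],[0,0,-0.5,0,0],[0,0,-0.6,0,0],[0,0,-0.6,0,0]]'; python3 -c "
from h import *
go([.4295,-.09,.151],2.67)"
```

```text
time_s: 14.75
ee_pos: [0.6109, 0.0469, 0.1568]
tool_rot: [0.001, 0.73, 0.684, 0.001]
wrist_force: [0.3, -0.4, -0.6]
width: 0.999
grip_force: 0.0
rows t= [-0.743 -0.86   0.025] spin 0.517 at [0.6109 0.0469 0.1568] j6 0.14
```

```bash
python3 -m crank '[[-0.743,-0.86,0.03,0.517,0],[-0.743,-0.86,0.03,0.517,0],[-0.743,-0.86,0.03,0.517,0],[-0.743,-0.86,0.03,0.517,0],[-0.743,-0.86,0.03,0.517,0],[-0.743,-0.86,0.03,0.517,0]]'
python3 look.py .4295 -.09 45
```

```text
time_s: 15.5
ee_pos: [0.4285, -0.0901, 0.1484]
tool_rot: [-0.0, 0.853, 0.522, -0.0]
wrist_force: [0.1, -0.6, 0.1]
width: 1.0
grip_force: 0.0
[256.01838617 187.25165415]
{'x': 0.4304, 'y': -0.0902, 'yaw': 2.6983, 'zb': 0.0305, 'zt': 0.06, 'res': 0.05}
rows t= [0.002 0.007 0.603] spin -0.036 at [ 0.4289 -0.0899  0.1486] j6 0.26
```

```bash
python3 -m crank '[[0.002,0.007,0.3,-0.03,0],[0.002,0.007,0.3,-0.03,0],[0.002,0.007,0.603,-0.03,0],[0.002,0.007,0.603,-0.03,0],[0.002,0.007,0.603,-0.03,0],[0.002,0.007,0.603,-0.03,0.6],[0.002,0.007,0.603,-0.03,0.6],[0.002,0.007,0.603,-0.03,0.6],[0.002,0.007,0.603,-0.03,0.6],[0.002,0.007,0.603,-0.03,0.6],[0,0,-0.1,-0.03,0.6],[0,0,-0.1,-0.03,0.6],[0,0,-0.1,-0.03,0.6],[0,0,-0.1,-0.03,0.6]]'
python3 -c "
from h import *
go([.6059,-.003,.17],-.0658)"
```

```text
time_s: 17.3
ee_pos: [0.4284, -0.0902, 0.1691]
tool_rot: [0.0, 0.847, 0.532, 0.0]
wrist_force: [0.3, -0.1, -2.5]
width: 0.53
grip_force: 30.0
rows t= [ 0.778  0.611 -0.003] spin -0.487 at [ 0.4284 -0.0902  0.1691] j6 0.24
```

```bash
python3 -m crank '[[0.778,0.611,0,-0.487,0.6],[0.778,0.611,0,-0.487,0.6],[0.778,0.611,0,-0.487,0.6],[0.778,0.611,0,-0.487,0.6],[0.778,0.611,0,-0.487,0.6],[0.778,0.611,0.44,-0.487,0.6],[0.778,0.611,0.44,-0.487,0.6],[0.778,0.611,0.44,-0.487,0.6]]'
python3 -c "
from h import *
go([.6059,-.003,.036],-.0658)"
```

```text
time_s: 18.3
ee_pos: [0.6019, -0.0038, 0.0783]
tool_rot: [-0.002, 0.73, 0.683, -0.002]
wrist_force: [-0.2, 0.2, -1.6]
width: 0.521
grip_force: 30.0
rows t= [0.005 0.021 0.212] spin -0.001 at [ 0.6019 -0.0038  0.0783] j6 0.06
```

```bash
python3 -m crank '[[0,0,0,0,0.6],[0,0,0,0,0.6]]'; python3 -c "
from h import *
go([.6059,-.003,.036],-.0658)"
```

```text
time_s: 18.55
ee_pos: [0.6068, -0.0032, 0.0827]
tool_rot: [0.001, 0.73, 0.683, 0.001]
wrist_force: [-0.1, 0.0, -3.2]
width: 0.52
grip_force: 30.0
rows t= [ 0.001 -0.005  0.234] spin -0.0 at [ 0.6068 -0.0032  0.0827] j6 0.06
```

```bash
python3 -m crank '[[0.001,-0.004,0.08,0,0.6],[0.001,-0.004,0.13,0,0.6],[0.001,-0.004,0.18,0,0.6],[0.001,-0.004,0.21,0,0.6],[0.001,-0.004,0.232,0,0.6],[0.001,-0.004,0.232,0,0.6]]'; python3 -c "
from h import *
go([.6059,-.003,.036],-.0658)"
```

```text
time_s: 19.3
ee_pos: [0.6053, -0.0026, 0.0361]
tool_rot: [0.0, 0.73, 0.684, 0.0]
wrist_force: [-5.1, 0.7, 13.1]
width: 0.529
grip_force: 30.0
rows t= [-0.002  0.003  0.001] spin 0.0 at [ 0.6053 -0.0026  0.0361] j6 0.06
```

```bash
python3 -m crank '[[0,0,0,0,0],[0,0,0,0,0],[0,0,0,0,0],[0,0,-0.3,0,0],[0,0,-0.6,0,0],[0,0,-0.9,0,0],[0,0,-1,0,0],[-0.7,0,-1,0,0],[-0.7,0,-1,0,0],[-0.7,0,-1,0,0],[-0.7,0,-1,0,0],[-0.7,0,-1,0,0]]'
python3 - <<'E'
from h import *
s=snapshot('wrist'); save(s,'w5',crop=(100,40,420,280),f=2.4); np.save('s5.npy',s,allow_pickle=True)
print(np.round(pose()[0],4), [np.round(proj(s,p)) for p in ([.6125,.0968,.068],[.6093,.0468,.068],[.6059,-.003,.068],[.6023,-.0579,.082])])
E
```

```text
time_s: 20.8
ee_pos: [0.596, -0.141, 0.2345]
tool_rot: [-0.0, 0.73, 0.684, 0.0]
wrist_force: [0.1, -0.6, -0.1]
width: 1.002
grip_force: 0.0
[ 0.5961 -0.1409  0.2346] [array([256., -58.]), array([256.,  -2.]), array([256.,  49.]), array([256., 101.])]
```

View pics/w5.png

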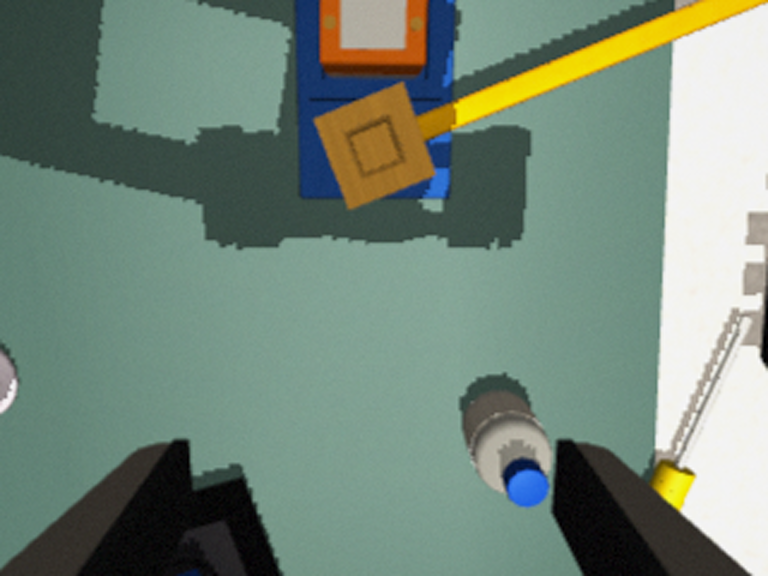

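The view shows the cartridge in bay2 sitting square at crop pixel (373,30), the keeper top centred at (376,146) as predicted, and the recess square turned about 22° in the image. The flux bottle is at (520,480) and the black block at (215,540). Next I fit the keeper pose and move over the driver.

```bash
python3 - <<'E'
from h import *
s=np.load('s5.npy',allow_pickle=True).item()
q=[onplane(s,(100+u/2.4,40+v/2.4),.082) for u,v in [(314,121),(404,82),(437,172),(350,209)]]
print(np.round(q,4).tolist(),np.mean(q,0))
for i in range(4):
  d=q[(i+1)%4]-q[i]; print(np.hypot(*d[:2]),np.arctan2(d[1],d[0])%(np.pi/2))
go([.479,-.292,.26])
E
```

```text
[[0.5752, -0.0453, 0.082], [0.6174, -0.0312, 0.082], [0.6307, -0.0715, 0.082], [0.5889, -0.0859, 0.082]] [ 0.60305606 -0.05847946  0.082     ]
0.04443101151926359 0.3232135313478254
0.04249801851342712 0.32017937625716675
0.04422494401123091 0.32971181719157805
0.04278527839933089 0.32503789544805484
rows t= [-0.792 -0.536 -0.127] spin 0 at [ 0.5961 -0.1409  0.2346] j6 -0.17
```

```bash
python3 -m crank '[[-0.792,-0.536,-0.14,0,0],[-0.792,-0.536,-0.14,0,0],[-0.792,-0.536,-0.14,0,0],[-0.792,-0.536,-0.14,0,0],[-0.792,-0.536,-0.14,0,0],[-0.792,-0.536,-0.14,0,0]]'
python3 - <<'E'
from h import *
s=snapshot('wrist'); save(s,'w6',crop=(140,60,400,300),f=2.4); np.save('s6.npy',s,allow_pickle=True)
t=snapshot('top')
for n in ['driver','probe','driver_hole']:
  for r in regions_of(n,s): print(n,round(r['score'],2),np.round(r['xy']),np.round(rect(r['region']),1) if 0 else rect(r['region']))
print(pose()[0])
E
```

```text
time_s: 21.6
ee_pos: [0.4795, -0.2918, 0.2624]
tool_rot: [-0.0, 0.729, 0.684, 0.0]
wrist_force: [-0.1, 0.1, -0.2]
width: 1.001
grip_force: 0.0
driver 0.97 [256. 176.] ((252.6969451904297, 176.95355224609375), (42.04001235961914, 29.86703109741211), 86.18592071533203)
driver 0.46 [396. 106.] ((395.5, 106.0), (34.0, 55.0), 90.0)
probe 0.76 [270. 231.] ((270.3792419433594, 229.0226287841797), (32.00477600097656, 20.271738052368164), 79.3803482055664)
driver_hole 0.69 [262. 196.] ((260.4952087402344, 192.38375854492188), (108.91619873046875, 52.765098571777344), 73.61045837402344)
[ 0.47902428 -0.29261378  0.26242694]
```

View pics/w6.png

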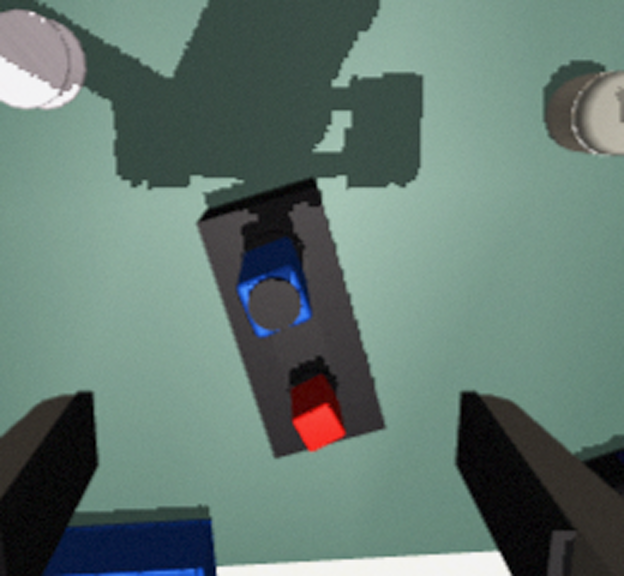

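The view shows the black block with the blue driver, whose cap is at crop pixel (274,304), and the red probe grip at (318,426). The spool is at (40,60) and the flux bottle at (600,110), both well clear.

```bash
cat > blk.py <<'E'
from h import *
s=np.load('s6.npy',allow_pickle=True).item()
def sq(c,z,n):
  q=[onplane(s,(140+u/2.4,60+v/2.4),z) for u,v in c]
  print(n,'c',np.round(np.mean(q,0),4),[ (round(float(np.hypot(*(q[(i+1)%4]-q[i])[:2])),4),round(float(np.arctan2(*(q[(i+1)%4]-q[i])[1::-1])),3)) for i in range(4)])
sq([(200,221),(318,190),(383,428),(275,457)],.06,'block')
sq([(238,290),(297,265),(311,318),(261,337)],.146,'driver')
print('cap',onplane(s,(140+274/2.4,60+304/2.4),.148))
sq([(293,413),(333,401),(345,433),(313,451)],.112,'probe')
i=cv2.cvtColor(s['image'],cv2.COLOR_RGB2HSV)
m=((i[:,:,0]>105)&(i[:,:,0]<130)&(i[:,:,1]>120)&(i[:,:,2]>40)).astype(np.uint8); m[:160]=0; m[:,:230]=0; m[205:]=0;m[:,275:]=0
print(np.argwhere(m).min(0),np.argwhere(m).max(0))
h=cv2.convexHull(np.argwhere(m)[:,::-1].astype(np.int32)); o=np.zeros_like(m); cv2.fillConvexPoly(o,h,1)
print(fitbox([(s,o.astype(float))],.028,.028,[.479,-.292],zt=.146,zb=.09))
r=(((i[:,:,0]<8)|(i[:,:,0]>172))&(i[:,:,1]>140)&(i[:,:,2]>50)).astype(np.uint8); r[:210]=0;r[255:]=0;r[:,:250]=0;r[:,295:]=0
h=cv2.convexHull(np.argwhere(r)[:,::-1].astype(np.int32)); o=np.zeros_like(m); cv2.fillConvexPoly(o,h,1)
print(fitbox([(s,o.astype(float))],.022,.022,[.495,-.372],zt=.112,zb=.08))
E
python3 blk.py
```

```text
block c [ 0.4878 -0.3362  0.06  ] [(0.0672, 0.193), (0.1472, -1.349), (0.0676, -2.917), (0.1494, 1.79)]
driver c [ 0.4793 -0.2973  0.146 ] [(0.0286, 0.346), (0.0252, -1.372), (0.0243, -2.826), (0.0242, 1.941)]
cap [ 0.47811075 -0.29722894  0.148     ]
probe c [ 0.4978 -0.3731  0.112 ] [(0.0217, 0.251), (0.0192, -1.278), (0.0196, -2.648), (0.0241, 1.967)]
[160 238] [200 269]
{'x': np.float64(0.4779147163767268), 'y': np.float64(-0.29562019181683424), 'yaw': np.float64(0.26956485555400617), 'zb': np.float64(0.08238290876000132), 'zt': 0.146, 'res': np.float64(0.06991937891908033)}
{'x': np.float64(0.4960209782221544), 'y': np.float64(-0.373159231754831), 'yaw': np.float64(0.32389757957537446), 'zb': np.float64(0.07431389127294073), 'zt': 0.112, 'res': np.float64(0.07369069624152802)}
```

```bash
python3 -c "
from h import *
go([.4785,-.297,.2],.29)"
python3 -m crank '[[-0.022,-0.005,0.31,-0.45,0],[-0.022,-0.005,0.31,-0.45,0],[-0.022,-0.005,0.31,-0.45,0],[-0.022,-0.005,0.31,-0.45,0],[-0.022,-0.005,0.31,-0.45,0]]'
python3 - <<'E'
from h import *
s=snapshot('wrist'); save(s,'w7',crop=(200,120,310,230),f=5); np.save('s7.npy',s,allow_pickle=True)
print(np.round(proj(s,[.4785,-.297,.148]),1)); go([.4785,-.297,.085],.29)
E
```

```text
rows t= [-0.022 -0.001  0.312] spin -0.451 at [ 0.479  -0.2926  0.2624] j6 -0.49
time_s: 22.48
ee_pos: [0.4777, -0.2979, 0.2014]
tool_rot: [0.001, 0.599, 0.801, 0.0]
wrist_force: [-0.0, 0.5, -0.5]
width: 1.0
grip_force: 0.0
[256.3 197.6]
rows t= [0.003 0.005 0.582] spin -0.005 at [ 0.4776 -0.2979  0.2013] j6 -0.85
```

View pics/w7.png

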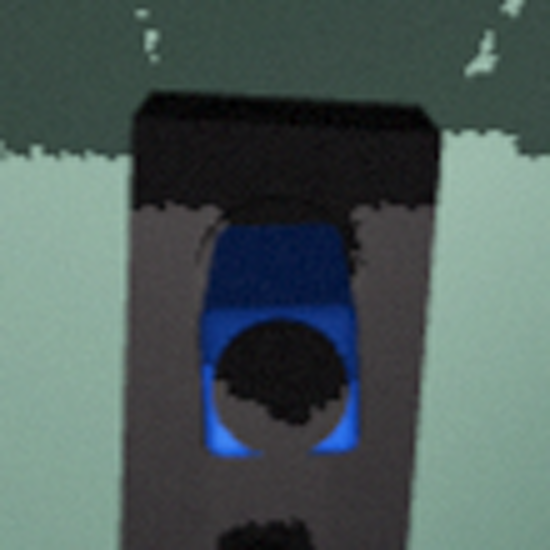

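The cap centre is at crop pixel (281,386), i.e. image (256.2,197.2), against a predicted (256.3,197.6). Position, height and yaw are confirmed, so I grasp the driver.

```bash
python3 -m crank '[[0.003,0.005,0.3,-0.02,0],[0.003,0.005,0.3,-0.02,0],[0.003,0.005,0.5,-0.02,0],[0.003,0.005,0.58,-0.02,0],[0.003,0.005,0.58,-0.02,0],[0.003,0.005,0.58,-0.02,0],[0.003,0.005,0.58,-0.02,0.9],[0.003,0.005,0.58,-0.02,0.9],[0.003,0.005,0.58,-0.02,0.9],[0.003,0.005,0.58,-0.02,0.9],[0.003,0.005,0.58,-0.02,0.9],[0.003,0.005,0.58,-0.02,0.9]]'
python3 -c "
from h import *
go([.4785,-.297,.19],.29)"
```

```text
time_s: 24.02
ee_pos: [0.478, -0.2968, 0.0846]
tool_rot: [-0.0, 0.592, 0.806, -0.0]
wrist_force: [0.0, -0.2, -0.5]
width: 0.372
grip_force: 0.0
rows t= [-0.002  0.002 -0.527] spin 0.017 at [ 0.478  -0.2968  0.0846] j6 -0.86
```

```bash
python3 -m crank '[[0,0,0,0,0.9],[0,0,0,0,0.9],[0,0,0,0,0.9],[0,0,0,0,0.9],[0,0,-0.2,0,0.9],[0,0,-0.4,0,0.9],[0,0,-0.6,0,0.9],[0,0,-0.7,0,0.9],[0,0,-0.7,0,0.9],[0,0,-0.7,0,0.9]]'
python3 -c "
from h import *
go([.6027,-.0582,.225],.324)"
```

```text
time_s: 25.28
ee_pos: [0.4773, -0.2964, 0.2234]
tool_rot: [-0.001, 0.592, 0.806, -0.0]
wrist_force: [1.0, -0.1, -2.0]
width: 0.301
grip_force: 29.9
rows t= [ 0.949  0.954 -0.008] spin -0.026 at [ 0.4773 -0.2964  0.2234] j6 -0.86
```

```bash
python3 -m crank '[[0.4,0.4,-0.01,-0.02,0.9],[0.949,0.954,-0.01,-0.02,0.9],[0.949,0.954,-0.01,-0.02,0.9],[0.949,0.954,-0.01,-0.02,0.9],[0.949,0.954,-0.01,-0.02,0.9],[0.949,0.954,-0.01,-0.02,0.9],[0.949,0.954,-0.01,-0.02,0.9],[0.949,0.954,0.2,-0.02,0.9],[0.949,0.954,0.2,-0.02,0.9],[0.949,0.954,0.2,-0.02,0.9],[0.949,0.954,0.2,-0.02,0.9]]'
python3 - <<'E'
from h import *
go([.6027,-.0582,.14],.324); s=snapshot('wrist'); save(s,'w8',crop=(180,60,330,270),f=2.8); np.save('s8.npy',s,allow_pickle=True)
e,R=pose(); tip=e+R@np.array([0,0,.075]); print(tip,proj(s,tip),proj(s,[.6027,-.0582,.082]),s['shot'])
E
```

```text
time_s: 26.65
ee_pos: [0.6042, -0.0593, 0.1863]
tool_rot: [0.001, 0.586, 0.81, 0.001]
wrist_force: [-0.2, 0.2, -2.3]
width: 0.305
grip_force: 30.0
rows t= [ 0.008 -0.006  0.232] spin -0.007 at [ 0.6042 -0.0593  0.1863] j6 -0.42
[ 0.60433674 -0.05910464  0.11115254] [255.20943476 191.47821013] [253.88378669 182.57431678] 19
```

View pics/w8.png

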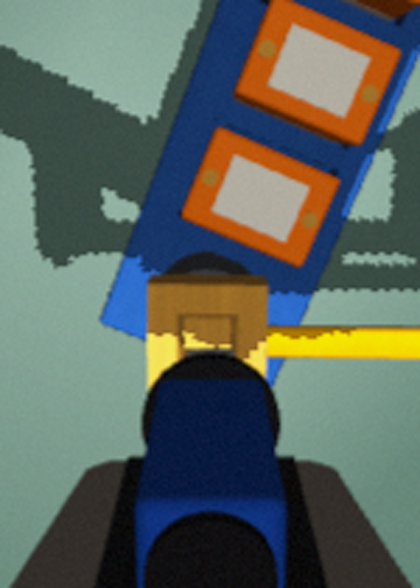

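The view shows the keeper top spanning crop columns 147–268 and the driver collar 143–279. The yaw is aligned, with an offset of about 1 mm that the computed correction removes.

```bash
python3 -m crank '[[0.008,-0.006,0.08,-0.005,0.9],[0.008,-0.006,0.08,-0.005,0.9],[0.008,-0.006,0.12,-0.005,0.9],[0.008,-0.006,0.15,-0.005,0.9],[0.008,-0.006,0.17,-0.005,0.9],[0.008,-0.006,0.17,-0.005,0.9]]'
python3 -c "
from h import *
go([.6027,-.0582,.14],.324);print(observe()['wrist_force'])"
```

```text
time_s: 27.45
ee_pos: [0.6015, -0.0575, 0.1503]
tool_rot: [-0.0, 0.584, 0.812, -0.0]
wrist_force: [-0.4, 0.9, -2.1]
width: 0.306
grip_force: 30.0
rows t= [-0.005  0.004  0.052] spin -0.001 at [ 0.6015 -0.0575  0.1503] j6 -0.42
[-0.40922399  0.85750813 -2.14690732]
```

```bash
python3 -m crank '[[-0.004,0.003,0.03,0,0.9],[-0.004,0.003,0.045,0,0.9],[-0.004,0.003,0.045,0,0.9],[-0.004,0.003,0.045,-0.2,0.9],[-0.004,0.003,0.045,-0.4,0.9],[-0.004,0.003,0.045,-0.6,0.9],[-0.004,0.003,0.045,-0.8,0.9],[-0.004,0.003,0.045,-1,0.9],[-0.004,0.003,0.045,-1,0.9],[-0.004,0.003,0.045,-1,0.9]]'
python3 -c "
from h import *
go([.6027,-.0582,.141],1.505+.18);print(observe()['wrist_force'],observe()['torque'])"
```

```text
time_s: 28.7
ee_pos: [0.6026, -0.0581, 0.1418]
tool_rot: [0.0, 0.231, 0.973, 0.0]
wrist_force: [0.5, 0.7, -2.2]
width: 0.302
grip_force: 30.0
rows t= [-0.001 -0.     0.004] spin -0.738 at [ 0.6026 -0.0581  0.1418] j6 -1.2
[ 0.52293939  0.70765047 -2.22593372] [0.04772202 0.0150935  0.00484748]
```

```bash
python3 -m crank '[[0,0,0,-0.2,0.9],[0,0,0,-0.4,0.9],[0,0,0,-0.6,0.9],[0,0,0,-0.7,0.9],[0,0,0,-0.75,0.9],[0,0,0,-0.8,0.9],[0,0,0,-0.8,0.9],[0,0,0,-0.8,0.9]]'
python3 - <<'E'
from h import *
print(observe()['wrist_force'],observe()['torque'],observe()['joint_pos'][5]);go([.6027,-.0582,.2],1.505)
s=snapshot('wrist'); save(s,'w9',f=1.4)
E
```

```text
time_s: 29.7
ee_pos: [0.6026, -0.0581, 0.1418]
tool_rot: [0.0, -0.082, 0.997, 0.0]
wrist_force: [-0.7, 1.3, -1.6]
width: 0.301
grip_force: 30.0
[-0.74944822  1.26772792 -1.63959976] [ 0.18804815  0.08480326 -0.31332613] -1.8334423992152131
rows t= [-0.    -0.001 -0.291] spin 0.292 at [ 0.6026 -0.0581  0.1418] j6 -1.83
```

View pics/w9.png

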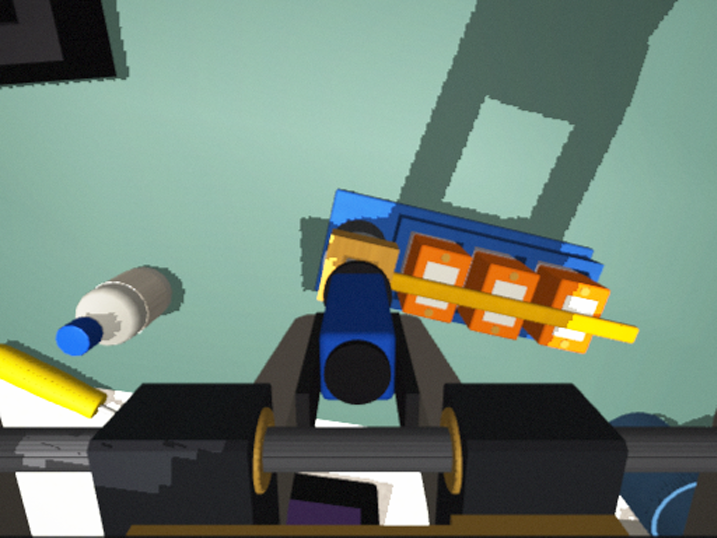

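The torque of −0.31 N m shows the bar is at its stop. The picture shows it at (400–635, 285–330), lying over all three seated cartridges. I centre the driver in its play and withdraw.

```bash
python3 -m crank '[[0,0,0,0.15,0.9],[0,0,0,0.29,0.9],[0,0,0,0.29,0.9],[0,0,-0.1,0.29,0.9],[0,0,-0.3,0.29,0.9],[0,0,-0.6,0.29,0.9],[0,0,-0.6,0.29,0.9],[0,0,-0.6,0.5,0.9],[0,0,-0.6,1,0.9],[0,0,-0.6,1,0.9],[0,0,-0.6,1,0.9],[0,0,-0.6,1,0.9],[0,0,-0.6,1,0.9]]'
python3 - <<'E'
from h import *
go([.4785,-.297,.26],.31); print(observe()['wrist_force'])
E
```

```text
time_s: 31.38
ee_pos: [0.6025, -0.0581, 0.2614]
tool_rot: [-0.0, 0.303, 0.953, -0.0]
wrist_force: [-0.2, -0.6, -2.3]
width: 0.301
grip_force: 30.0
rows t= [-0.185 -1.333  0.007] spin 0.82 at [ 0.6025 -0.0581  0.2614] j6 -1.05
[-0.21872569 -0.6362089  -2.31521026]
```

```bash
python3 -m crank '[[-0.1,-0.7,0,0.4,0.9],[-0.1,-0.7,0,0.82,0.9],[-0.1,-0.7,0,0.82,0.9],[-0.1,-0.7,0,0.82,0.9],[-0.1,-0.7,0,0.82,0.9],[-0.1,-0.7,0,0.82,0.9]]'
python3 - <<'E'
from h import *
go([.4785,-.297,.23],.31)
E
```

```text
time_s: 32.12
ee_pos: [0.5377, -0.1835, 0.2617]
tool_rot: [0.0, 0.589, 0.808, 0.0]
wrist_force: [1.1, -0.5, -1.9]
width: 0.305
grip_force: 30.0
rows t= [-0.45  -0.455  0.158] spin 0.001 at [ 0.5377 -0.1835  0.2617] j6 -0.64
```

```bash
python3 -m crank '[[-0.45,-0.455,0.1,0,0.9],[-0.45,-0.455,0.1,0,0.9],[-0.45,-0.455,0.1,0,0.9],[-0.45,-0.455,0.1,0,0.9],[-0.45,-0.455,0.3,0,0.9],[-0.45,-0.455,0.5,0,0.9],[-0.45,-0.455,0.5,0,0.9],[-0.45,-0.455,0.5,0,0.9]]'
python3 - <<'E'
from h import *
go([.4785,-.297,.087],.31);print(observe()['wrist_force'])
E
```

```text
time_s: 33.12
ee_pos: [0.4795, -0.2967, 0.1632]
tool_rot: [0.001, 0.59, 0.808, 0.0]
wrist_force: [1.3, 0.3, -2.1]
width: 0.301
grip_force: 30.0
rows t= [ 0.    -0.006  0.381] spin -0.001 at [ 0.4795 -0.2967  0.1632] j6 -0.87
[ 1.30849194  0.26512428 -2.08876989]
```

```bash
python3 -m crank '[[0,-0.005,0.1,0,0.9],[0,-0.005,0.2,0,0.9],[0,-0.005,0.28,0,0.9],[0,-0.005,0.34,0,0.9],[0,-0.005,0.375,0,0.9],[0,-0.005,0.38,0,0.9],[0,-0.005,0.38,0,0.9]]'
python3 - <<'E'
from h import *
print(observe()['wrist_force']); go([.4785,-.297,.087],.31)
E
```

```text
time_s: 34.0
ee_pos: [0.4774, -0.2975, 0.0861]
tool_rot: [0.0, 0.591, 0.807, 0.0]
wrist_force: [1.1, 1.1, -1.8]
width: 0.299
grip_force: 30.0
[ 1.13110743  1.13278364 -1.77597141]
rows t= [ 0.001  0.006 -0.005] spin -0.003 at [ 0.4774 -0.2975  0.0861] j6 -0.87
```

```bash
python3 -m crank '[[0,0,0.005,0,0],[0,0,0.005,0,0],[0,0,0.005,0,0],[0,0,-0.2,0,0],[0,0,-0.4,0,0],[0,0,-0.5,0,0],[0,0,-0.5,0,0],[-0.38,-0.03,-0.5,0,0],[-0.38,-0.03,-0.5,0,0],[-0.38,-0.03,-0.5,0,0],[-0.38,-0.03,-0.5,0,0]]'
python3 - <<'E'
from h import *
s=snapshot('wrist'); save(s,'w10',crop=(180,110,330,260),f=3.6); np.save('s10.npy',s,allow_pickle=True)
print(np.round(proj(s,[.4967,-.374,.112]),1),np.round(proj(s,[.4785,-.297,.148]),1)); go([.4967,-.374,.07],.31)
E
```

```text
time_s: 35.38
ee_pos: [0.4937, -0.3703, 0.1848]
tool_rot: [-0.001, 0.59, 0.807, 0.0]
wrist_force: [-0.2, 0.7, 0.8]
width: 1.001
grip_force: 0.0
[257.1 197. ] [265.6 110.4]
rows t= [-0.023  0.008  0.576] spin -0.003 at [ 0.4939 -0.3703  0.1851] j6 -0.95
```

View pics/w10.png

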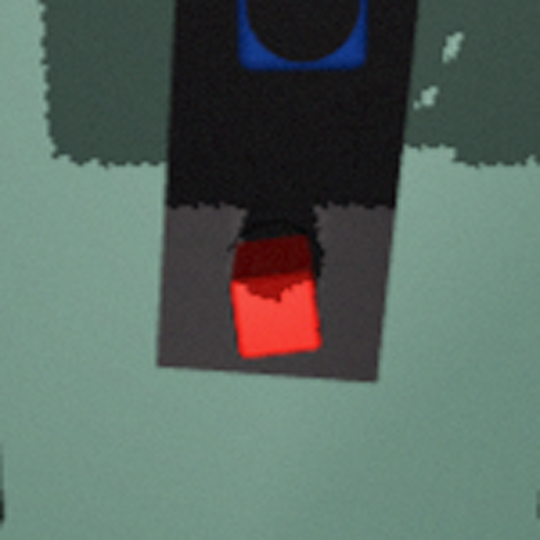

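The driver is back in its hole, with its cap at crop pixel (303,30). The probe's red top has corners (232,282), (313,267), (321,347) and (242,357), turned slightly.

```bash
python3 - <<'E'
from h import *
s=np.load('s10.npy',allow_pickle=True).item(); s6=np.load('s6.npy',allow_pickle=True).item()
c=np.array([(232,282),(313,267),(321,347),(242,357)])/3.6+[180,110]
q=np.array([onplane(s,u,.112) for u in c]); m=q.mean(0); print(m,[(round(float(np.hypot(*(q[(i+1)%4]-q[i])[:2])),4),round(float(np.arctan2(*(q[(i+1)%4]-q[i])[1::-1])%(np.pi/2)),3)) for i in range(4)])
print(tri([(s,c.mean(0)),(s6,(140+321/2.4,60+424.5/2.4))]))
go([m[0],m[1],.077],.44)
E
```

```text
[ 0.49659024 -0.37412419  0.112     ] [(0.0213, 0.498), (0.0218, 0.416), (0.021, 0.442), (0.0206, 0.428)]
[ 0.49772398 -0.37638919  0.10412364]
rows t= [-0.023  0.007  0.541] spin -0.168 at [ 0.4939 -0.3703  0.1851] j6 -0.95
```

```bash
python3 -m crank '[[-0.023,0.007,0.2,-0.17,0],[-0.023,0.007,0.3,-0.17,0],[-0.023,0.007,0.55,-0.17,0],[-0.023,0.007,0.55,-0.17,0],[-0.023,0.007,0.55,-0.17,0],[-0.023,0.007,0.55,-0.17,0.95],[-0.023,0.007,0.55,-0.17,0.95],[-0.023,0.007,0.55,-0.17,0.95],[-0.023,0.007,0.55,-0.17,0.95],[-0.023,0.007,0.55,-0.17,0.95],[-0.023,0.007,0.55,-0.17,0.95],[-0.023,0.007,0.55,-0.17,0.95],[-0.023,0.007,0.55,-0.17,0.95],[-0.023,0.007,0.55,-0.17,0.95],[-0.023,0.007,0.55,-0.17,0.95],[-0.023,0.007,0.55,-0.17,0.95]]'
python3 - <<'E'
from h import *
go([.4966,-.3741,.075],.445)
E
```

```text
time_s: 37.42
ee_pos: [0.4971, -0.3755, 0.0757]
tool_rot: [-0.0, 0.535, 0.845, -0.0]
wrist_force: [-0.1, 0.0, 0.1]
width: 0.232
grip_force: 30.0
rows t= [0.008 0.001 0.003] spin -0.005 at [ 0.4971 -0.3755  0.0757] j6 -1.09
```

```bash
python3 -m crank '[[0,0,-0.2,0,0.95],[0,0,-0.4,0,0.95],[0,0,-0.7,0,0.95],[0,0,-0.9,0,0.95],[0,0,-0.9,0,0.95],[0.5,0.3,-0.9,0,0.95],[0.95,0.55,-0.9,0,0.95],[0.95,0.55,-0.9,0,0.95],[0.95,0.55,-0.9,0,0.95],[0.95,0.55,-0.9,0,0.95],[0.95,0.55,-0.9,0,0.95],[0.95,0.55,-0.9,0,0.95]]'
python3 - <<'E'
from h import *
go([.52,.2,.25],.44)
E
```

```text
time_s: 38.92
ee_pos: [0.5153, -0.1578, 0.2552]
tool_rot: [-0.0, 0.536, 0.844, -0.0]
wrist_force: [-0.2, -0.4, -0.4]
width: 0.231
grip_force: 30.0
rows t= [1.609 0.783 0.026] spin -0.0 at [ 0.5153 -0.1578  0.2552] j6 -0.74
```

```bash
python3 -m crank '[[0.8,0.39,0,0,0.95],[0.8,0.39,0,0,0.95],[0.8,0.39,0,0,0.95],[0.8,0.39,0,0,0.95],[0.8,0.39,0,0,0.95]]'
python3 -m crank '[[0.8,0.39,0,0,0.95],[0.8,0.39,0,0,0.95],[0.8,0.39,0,0,0.95],[0.8,0.39,0,0,0.95],[0.8,0.39,0,0,0.95],[0.8,0.39,0,0,0.95]]'
python3 - <<'E'
from h import *
s=snapshot('wrist'); save(s,'w11',crop=(100,0,412,234),f=2.5); np.save('s11.npy',s,allow_pickle=True)
print(np.round(pose()[0],4),np.round(proj(s,[.555,.289,.055]),1),np.round(proj(s,[.523,.363,.094]),1))
E
```

```text
time_s: 39.55
ee_pos: [0.5179, 0.0203, 0.2555]
tool_rot: [0.0, 0.535, 0.845, -0.0]
wrist_force: [-0.7, -0.1, -1.0]
width: 0.231
grip_force: 30.0
time_s: 40.3
ee_pos: [0.5204, 0.1973, 0.2557]
tool_rot: [0.0, 0.536, 0.844, -0.0]
wrist_force: [-0.4, -0.6, -0.6]
width: 0.235
grip_force: 30.0
[0.5204 0.1975 0.2557] [310.2 113.7] [322.6  37.7]
```

View pics/w11.png

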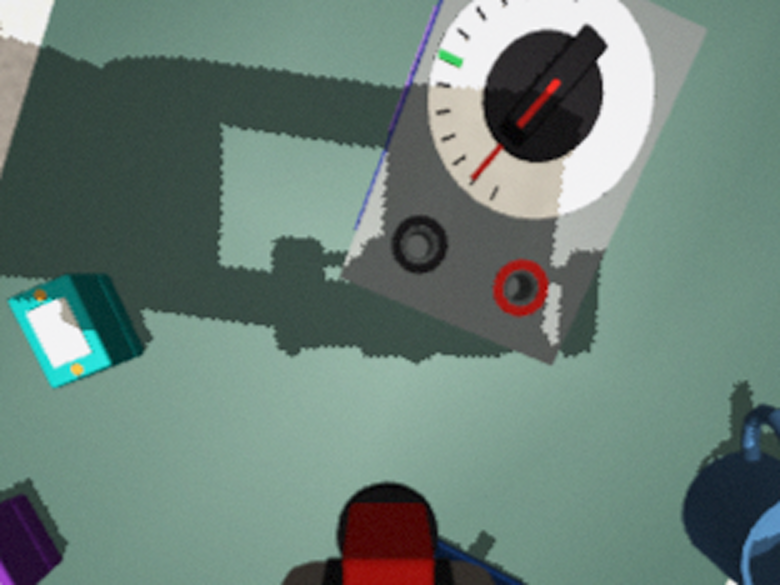

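The red ring is at crop pixel (521,287), image (308.4,114.8); the black ring, not used, is at (419,244). The knob pointer tip is at (474,180) and the green mark at (450,58).

```bash
python3 - <<'E'
from h import *
s=np.load('s11.npy',allow_pickle=True).item()
p=onplane(s,(308.4,114.8),.055); print(p, onplane(s,(100+419/2.5,244/2.5),.055))
for u,v,z in [(543,95,.06),(474,180,.057),(450,58,.057),(541,95,.064)]: print(onplane(s,(100+u/2.5,v/2.5),z))
go([p[0],p[1],.185],.40)
E
```

```text
[0.55354479 0.2868768  0.055     ] [0.49714343 0.28354831 0.055     ]
[0.52077369 0.36897369 0.06      ]
[0.50844094 0.32195095 0.057     ]
[0.4738013  0.36502236 0.057     ]
[0.51958524 0.36754386 0.064     ]
rows t= [0.334 0.34  0.354] spin 0.049 at [0.5204 0.1975 0.2557] j6 -0.08
```

```bash
python3 -m crank '[[0.334,0.34,0.1,0,0.95],[0.334,0.34,0.1,0,0.95],[0.334,0.34,0.34,0,0.95],[0.334,0.34,0.34,0,0.95],[0.334,0.34,0.34,0,0.95],[0.334,0.34,0.34,0,0.95],[0.334,0.34,0.34,0,0.95]]'
python3 - <<'E'
from h import *
s=snapshot('wrist'); save(s,'w12',crop=(190,110,320,270),f=3.6); np.save('s12.npy',s,allow_pickle=True)
e,R=pose(); print(np.round(e,4),np.round(proj(s,[.5535,.2869,.055]),1),'collar',np.round(proj(s,e+R@np.array([0,0,.015])),1),'pin end',np.round(proj(s,e+R@np.array([0,0,.053])),1))
go([.5535,.2869,.07])
E
```

```text
time_s: 41.22
ee_pos: [0.5537, 0.2886, 0.1892]
tool_rot: [0.001, 0.536, 0.845, 0.001]
wrist_force: [-0.1, 0.2, -1.3]
width: 0.234
grip_force: 30.0
[0.5536 0.2886 0.1889] [254.  178.8] collar [255.1 213.1] pin end [255.  198.4]
rows t= [-0.008 -0.005  0.595] spin 0 at [0.5536 0.2886 0.1889] j6 0.04
```

View pics/w12.png

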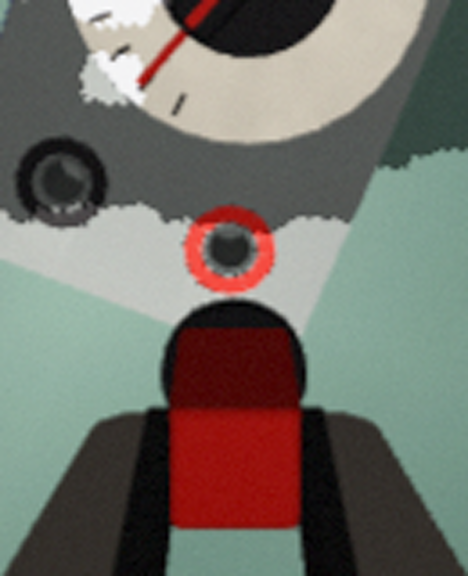

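The ring centre is at image (253.9,179.2), against a predicted (254.0,178.8). I now check the probe's offset in the grip from the collar's far edge at image row 193.

```bash
python3 - <<'E'
from h import *
s=np.load('s12.npy',allow_pickle=True).item(); e,R=pose()
e=np.array([.5536,.2886,.1889])
for dx in(-.002,0,.002):
  a=np.linspace(0,6.28,60); pts=np.array([proj(s,e+R@np.array([dx+.015*np.cos(t),.015*np.sin(t),z])) for t in a for z in (.015,.009)])
  print(dx,'collar min row',pts[:,1].min(),'cols',pts[:,0].min(),pts[:,0].max())
  g=[proj(s,e+R@np.array([dx-.011,y,-.037])) for y in(-.011,.011)]; print('grip near edge',g)
  g=[proj(s,e+R@np.array([dx+.011,y,-.037])) for y in(-.011,.011)]; print('grip far top edge',g)
E
```

```text
-0.002 collar min row 196.555439788333 cols 234.73834649236497 275.5034338414627
grip near edge [array([236.86812939, 262.88909233]), array([273.57452779, 262.91017574])]
grip far top edge [array([236.29455315, 228.77013918]), array([274.25688869, 228.7969558 ])]
0 collar min row 193.96137435386194 cols 234.6919377684595 275.5571605705712
grip near edge [array([236.81755922, 259.88094588]), array([273.63468938, 259.90252144])]
grip far top edge [array([236.24045731, 225.55226985]), array([274.32124402, 225.57964429])]
0.002 collar min row 191.35462230575843 cols 234.64530047390403 275.61115188633124
grip near edge [array([236.76668299, 256.85459381]), array([273.69521503, 256.8766671 ])]
grip far top edge [array([236.18602281, 222.31425506]), array([274.38600219, 222.3421938 ])]
```

Three edges and the grasp reading agree that the probe sits about 1.4 mm along +x in the grip, so I correct for that and insert.

```bash
python3 -m crank '[[-0.015,-0.005,0.2,0,0.95],[-0.015,-0.005,0.3,0,0.95],[-0.015,-0.005,0.35,0,0.95],[-0.015,-0.005,0.4,0,0.95],[-0.015,-0.005,0.43,0,0.95],[-0.015,-0.005,0.46,0,0.95],[-0.015,-0.005,0.46,0,0.95]]'
python3 - <<'E'
from h import *
print(observe()['wrist_force']);go([.5535,.2869,.07])
E
```

```text
time_s: 42.15
ee_pos: [0.5533, 0.2854, 0.0955]
tool_rot: [-0.0, 0.535, 0.845, -0.0]
wrist_force: [0.5, -0.1, -0.3]
width: 0.23
grip_force: 30.0
[ 0.46697999 -0.10976875 -0.29225403]
rows t= [0.006 0.004 0.127] spin 0 at [0.5533 0.2854 0.0955] j6 0.03
```

```bash
python3 -m crank '[[0,0,0.04,0,0.95],[0,0,0.08,0,0.95],[0,0,0.11,0,0.95],[0,0,0.125,0,0.95],[0,0,0.13,0,0.95],[0,0,0.13,0,0.95]]'
python3 - <<'E'
from h import *
print(observe()['wrist_force']);go([.5535,.2869,.07])
E
```

```text
time_s: 42.9
ee_pos: [0.5533, 0.2853, 0.0706]
tool_rot: [-0.0, 0.535, 0.845, -0.0]
wrist_force: [-3.1, -1.5, 8.9]
width: 0.234
grip_force: 30.0
[-3.07674976 -1.47209082  8.86648828]
rows t= [0.007 0.004 0.003] spin 0 at [0.5533 0.2853 0.0706] j6 0.03
```

```bash
python3 -m crank '[[0,0,0.008,0,0.95],[0,0,0.008,0,0.95],[0,0,0.008,0,0.95]]'
python3 -m crank '[[0,0,-0.005,0,0.6],[0,0,-0.005,0,0.6],[0,0,-0.005,0,0.6],[0,0,-0.2,0,0.6],[0,0,-0.4,0,0.6],[0,0,-0.7,0,0.6],[0,0,-0.7,0,0.3],[0,0,-0.7,0,0]]'
python3 - <<'E'
from h import *
s=snapshot('wrist'); save(s,'w13',crop=(150,0,370,230),f=2.6); np.save('s13.npy',s,allow_pickle=True)
print(np.round(proj(s,[.5535,.2869,.107]),1)); print(observe()['joint_pos'])
E
```

```text
time_s: 43.28
ee_pos: [0.5534, 0.2854, 0.0704]
tool_rot: [0.0, 0.535, 0.845, 0.0]
wrist_force: [-7.5, -4.0, 22.3]
width: 0.234
grip_force: 30.1
time_s: 44.28
ee_pos: [0.5531, 0.2853, 0.2074]
tool_rot: [-0.0, 0.535, 0.845, -0.0]
wrist_force: [0.1, -1.2, -1.2]
width: 0.594
grip_force: 0.0
[256.3 183.8]
[ 4.73834724e-01  3.29898269e-01  1.61563628e+00 -1.76134555e-05
  1.19819279e+00  3.29172959e-02]
```

View pics/w13.png

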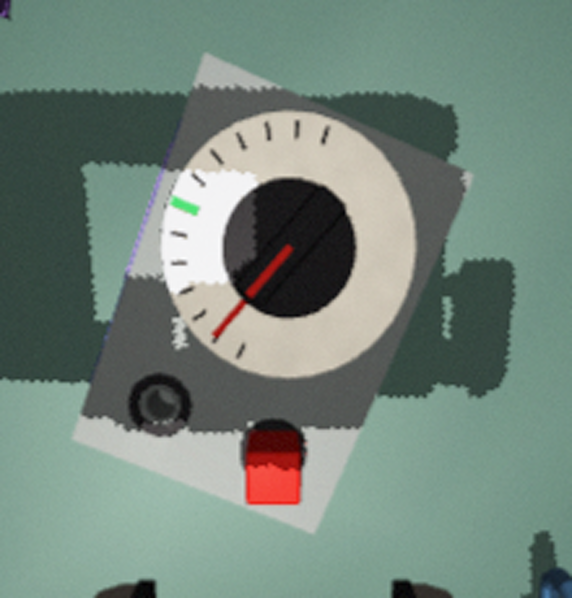

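The probe sits with its collar on the meter at (272,465), and it did not move under 22 N. The dial centre is at about (289,245), the pointer tip at (215,335) and the green mark at (185,206).

```bash
cat > knob.py <<'E'
from h import *
s=np.load('s13.npy',allow_pickle=True).item()
f=lambda u,v,z: onplane(s,(150+u/2.6,v/2.6),z)
hsv=cv2.cvtColor(s['image'],cv2.COLOR_RGB2HSV); H,S,V=[hsv[:,:,k].astype(int) for k in range(3)]
yy,xx=np.mgrid[:384,:512]; d=np.hypot(xx-261,yy-94)
g=(H>45)&(H<80)&(S>120)&(d<56)&(xx<235); gc=np.argwhere(g).mean(0)[::-1]
red=((H<8)|(H>172))&(S>130)&(V>60)&(d<52); out=np.argwhere(red&(d>28))[:,::-1]
print('green',gc,g.sum(),'red outer',out.mean(0),len(out))
blk=(V<45)&(d<40); bc=cv2.minEnclosingCircle(np.argwhere(blk)[:,::-1].astype(np.float32)); print('blk',bc)
cs=[f(289.5,244,.056),f(289.5,247.5,.064),onplane(s,bc[0],.064)]; print(np.round(cs,4))
c=f(289.5,244,.056)
G=onplane(s,gc,.056)-c
for z in(.056,.064): 
  q=onplane(s,out.mean(0),z)-c; print(z,'pointer head',np.arctan2(q[1],q[0]),np.hypot(*q[:2]))
  tip=f(215,335,z)-c; print('tip',np.arctan2(tip[1],tip[0]))
print('green head',np.arctan2(G[1],G[0]),np.hypot(*G[:2]))
a,b=f(290,246,.094),f(250,293,.094); print('bar top red',np.arctan2(*(b-a)[1::-1]),a)
E
python3 knob.py
```

```text
green [220.51851852  78.74074074] 27 red outer [237.4   122.475] 40
blk ((261.1977233886719, 95.17395782470703), 26.475191116333008)
[[0.5204 0.3701 0.056 ]
 [0.521  0.3685 0.064 ]
 [0.5208 0.3685 0.064 ]]
0.056 pointer head -1.846486892333588 0.04086685760125747
tip -1.8358026132981682
0.064 pointer head -1.844501672741474 0.04027301266264403
tip -1.8342438968125163
green head -3.03723605350773 0.04718830828983065
bar top red -1.854717066966442 [0.52080324 0.36790495 0.094     ]
```

```bash
python3 -c "
from h import *
go([.5207,.3686,.2],-.284)"
```

```text
rows t= [0.446 0.034 0.033] spin 0.923 at [0.5526 0.2851 0.2066] j6 0.03
```

```bash
python3 -m crank '[[0.446,0.034,0,0.4,0.5],[0.446,0.034,0,0.923,0.5],[0.446,0.034,0,0.923,0.5],[0.446,0.034,0,0.923,0.5],[0.446,0.034,0,0.923,0.5],[0.446,0.034,0,0.923,0.5],[0.446,0.034,0,0.923,0.5]]'
cat > kn2.py <<'E'
from h import *; import sys
s=snapshot('wrist'); np.save('s14.npy',s,allow_pickle=True)
c=np.array([.5207,.3686,.0]); uv=proj(s,[c[0],c[1],.056]); print('dial',uv,pose()[0])
hsv=cv2.cvtColor(s['image'],cv2.COLOR_RGB2HSV); H,S,V=[hsv[:,:,k].astype(int) for k in range(3)]
ys,xs=np.mgrid[:384,:512]; P0=np.array([onplane(s,(u,v),.058) for u,v in zip(xs.ravel(),ys.ravel())]).reshape(384,512,3)
r=np.hypot(P0[...,0]-c[0],P0[...,1]-c[1]); th=np.arctan2(P0[...,1]-c[1],P0[...,0]-c[0])
red=((H<8)|(H>172))&(S>120)&(V>50)&(r>.031)&(r<.056); g=(H>45)&(H<80)&(S>110)&(r>.04)&(r<.056)
av=lambda m: np.angle(np.exp(1j*th[m]).mean())
bk=(V<50)&(r<.04); print('blk',cv2.minEnclosingCircle(np.argwhere(bk)[:,::-1].astype(np.float32)),proj(s,[c[0],c[1],.064]))
wh=(r<.06)&(V>0)
print('n',red.sum(),g.sum(),'pointer',av(red) if red.any() else None,'green',av(g) if g.any() else None)
if red.any() and g.any(): print('angle',np.angle(np.exp(1j*(av(red)-av(g)))))
E
python3 kn2.py
python3 -c "
from h import *
go([.5207,.3686,.07],-.284)"
```

```text
time_s: 45.2
ee_pos: [0.5214, 0.3688, 0.2076]
tool_rot: [-0.0, 0.8, 0.601, -0.0]
wrist_force: [-0.1, 0.3, 0.4]
width: 0.499
grip_force: 0.0
dial [254.60889124 174.32988364] [0.52146347 0.36885222 0.20780818]
blk ((254.5, 177.5), 25.1098575592041) [254.6015283  175.81511971]
n 41 21 pointer -1.856494879905974 green -3.078687435640134
angle 1.2221925557341602
rows t= [-0.002 -0.003  0.689] spin 0.002 at [0.5215 0.3689 0.2078] j6 0.9
```

```bash
python3 -m crank '[[-0.002,-0.003,0.3,0,0.5],[-0.002,-0.003,0.5,0,0.5],[-0.002,-0.003,0.6,0,0.5],[-0.002,-0.003,0.67,0,0.5],[-0.002,-0.003,0.685,0,0.5],[-0.002,-0.003,0.685,0,0.5],[-0.002,-0.003,0.685,0,1],[-0.002,-0.003,0.685,0,1],[-0.002,-0.003,0.685,0,1],[-0.002,-0.003,0.685,0,1],[-0.002,-0.003,0.685,0,1],[-0.002,-0.003,0.685,0,1],[-0.002,-0.003,0.685,0,1],[-0.002,-0.003,0.685,0,1]]'
python3 -c "
from h import *
print(observe()['wrist_force'],observe()['torque'])
go([.5207,.3686,.07],-.284)"
```

```text
time_s: 47.0
ee_pos: [0.5208, 0.3688, 0.0711]
tool_rot: [-0.0, 0.8, 0.6, -0.0]
wrist_force: [0.8, 0.8, -0.2]
width: 0.008
grip_force: 0.0
[ 0.80380049  0.83332845 -0.21713462] [-0.07925183  0.10072591 -0.02550115]
rows t= [-0.001 -0.     0.005] spin -0.0 at [0.5208 0.3688 0.0711] j6 0.9
```

```bash
python3 -m crank '[[0,0,0,0,1],[0,0,0,0,1]]'; python3 -c "
from h import *
s=snapshot('wrist'); save(s,'w14',crop=(130,60,390,300),f=2.4)"
```

```text
time_s: 47.25
ee_pos: [0.5208, 0.3688, 0.0711]
tool_rot: [0.0, 0.8, 0.6, 0.0]
wrist_force: [0.3, -0.5, -0.1]
width: 0.005
grip_force: 0.0
```

View pics/w14.png

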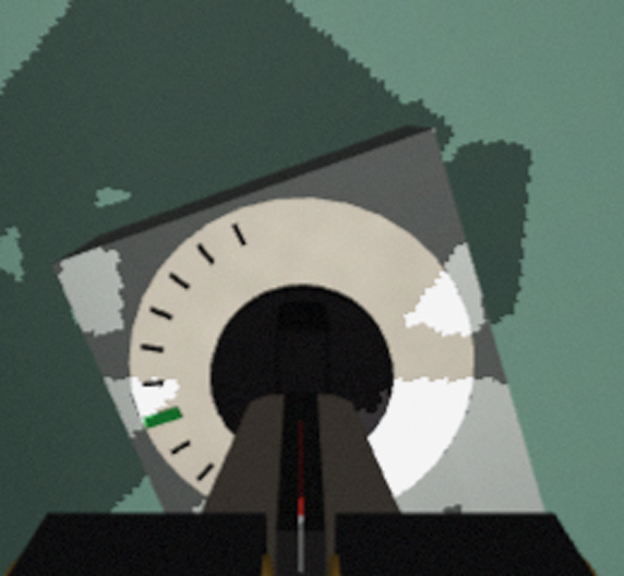

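I've now viewed 16 pictures, two more than the allowed 14, so I'll view no more and go on by numbers. The last one showed the bar between the fingers, but the width reads near 0. I'll test with a small turn and then measure the pointer.

```bash
python3 -m crank '[[0,0,0,0.1,1],[0,0,0,0.2,1],[0,0,0,0.3,1],[0,0,0,0.3,1],[0,0,0,0.3,1]]'; python3 - <<'E'
from h import *
o=observe(); print(o['width'],o['grip_force'],o['torque'],o['wrist_force'])
exec(open('kn2.py').read())
e,R=pose()
m=((H<8)|(H>172))&(S>120)&(V>50); m[:,:150]=0;m[:,400:]=0
p=np.argwhere(m); print(len(p),p[:,1].mean() if len(p) else 0,p.min(0) if len(p) else 0,p.max(0) if len(p) else 0)
E
```

```text
time_s: 47.92
ee_pos: [0.5208, 0.3688, 0.0711]
tool_rot: [0.0, 0.865, 0.502, -0.0]
wrist_force: [0.4, -0.2, -0.5]
width: 0.003
grip_force: 0.0
0.003328758636980855 0.0 [-0.01748474  0.16607764  0.01575131] [ 0.39474806 -0.15500862 -0.53832723]
dial [255.16306215 213.15792263] [0.52079509 0.36886363 0.07108976]
blk ((255.03634643554688, 221.8555145263672), 43.268577575683594) [255.17435907 216.8791887 ]
n 0 65 pointer None green -3.052018315974934
52 342.86538461538464 [263 336] [273 355]
```

```bash
python3 - <<'E'
from h import *
s=snapshot('wrist'); c=np.array([.5207,.3686])
for a in (1.222,.986):
  h=-3.079+a; d=np.array([np.cos(h),np.sin(h)])
  print(a,[np.round(proj(s,[*(c+r*d),z])).tolist() for r,z in((.025,.094),(.035,.064),(.045,.058))])
print('probe',np.round(proj(s,[.5535,.2869,.107])),np.round(proj(s,[.5535,.2869,.06])))
e,R=pose(); 
for y in(0,.007,.02): print(y,np.round(proj(s,e+R@np.array([0,y,-.0]))),np.round(proj(s,e+R@np.array([0.01,y,-.0187]))))
i=s['image']; print(i[196:260:6,225:290:5].max(2))
E
```

```text
1.222 [[264.0, 268.0], [266.0, 259.0], [268.0, 267.0]]
0.986 [[255.0, 269.0], [255.0, 260.0], [255.0, 268.0]]
probe [363. 321.] [343. 280.]
0 [255. 220.] [255. 216.]
0.007 [265. 220.] [266. 216.]
0.02 [284. 220.] [287. 216.]
[[ 20  18  19  11   1   9  11  11  19  17  15  19  19]
 [ 20  16  15  18  18  20  19  11  17  20  21  21  19]
 [ 16  16  19  18  17  19  16  13  19  18  19  20  19]
 [ 14  15  17  16  17  21  18  12  13  16  14  18  16]
 [ 20  16  18  18  14  18  19  18  10  18  16  18  18]
 [ 16  15  25  53  56   9  13  11  54  52  25  20  37]
 [ 16  21  53  50  53   9  16  12  55  50  50  37  53]
 [ 80  53  53  55  53  15  40  11  52  52  51  48  48]
 [198  49  50  53  49  15  11  11  54  51  55  49 245]
 [ 52  49  53  53  54  15  13  11  54  53  52  52  50]
 [ 51  53  50  53  53  11  11  14  53  55  52  54  53]]
```

```bash
python3 - <<'E'
from h import *
s=snapshot('wrist'); i=s['image'].astype(int)
m=(i[:,:,0]-np.maximum(i[:,:,1],i[:,:,2])>12); m[:,:235]=0;m[:,280:]=0;m[:200]=0;m[300:]=0
p=np.argwhere(m)
for r in np.unique(p[:,0]): print(r,p[p[:,0]==r][:,1].tolist(),end=' ')
E
python3 -m crank '[[0,0,0,0.2,1],[0,0,0,0.4,1],[0,0,0,0.4,1],[0,0,0,0.4,1]]' | head -1
python3 - <<'E'
from h import *
s=snapshot('wrist'); i=s['image'].astype(int)
m=(i[:,:,0]-np.maximum(i[:,:,1],i[:,:,2])>12); m[:,:235]=0;m[:,280:]=0;m[:200]=0;m[300:]=0
p=np.argwhere(m)
for r in np.unique(p[:,0]): print(r,p[p[:,0]==r][:,1].tolist(),end=' ')
E
```

```text
236 [254, 255] 237 [254, 255] 238 [254, 255, 256] 239 [254, 255, 256] 240 [254, 255] 241 [254, 255] 242 [255, 256] 291 [241, 269] 292 [240, 241, 242, 268, 269] 293 [240, 241, 242, 267, 268, 269, 270] 294 [239, 240, 241, 242, 268, 269, 270] 295 [239, 240, 241, 242, 267, 268, 269, 270] 296 [239, 240, 241, 242, 268, 269, 270] 297 [239, 240, 241, 242, 243, 267, 268, 269, 270] 298 [239, 240, 241, 242, 243, 267, 268, 269, 270, 271] 299 [239, 240, 241, 242, 243, 267, 268, 269, 270, 271] time_s: 48.58
236 [254, 255] 237 [254, 255, 256] 291 [241, 269] 292 [240, 241, 242, 268, 269] 293 [240, 241, 242, 267, 268, 269, 270] 294 [239, 240, 241, 242, 268, 269, 270] 295 [239, 240, 241, 242, 243, 268, 269, 270] 296 [239, 240, 241, 242, 267, 268, 269, 270] 297 [239, 240, 241, 242, 243, 267, 268, 269, 270, 271] 298 [239, 240, 241, 242, 243, 267, 268, 269, 270] 299 [239, 240, 241, 242, 267, 268, 269, 270, 271]
```

```bash
python3 -m crank '[[0,0,0,0.2,1],[0,0,0,0.4,1],[0,0,0,0.6,1],[0,0,0,0.8,1],[0,0,0,0.856,1],[0,0,0,0.856,1],[0,0,0,0.856,1],[0,0,0,0.856,0.5],[0,0,0,0.856,0.5],[0,0,0,0.856,0.5],[0,0,0,0.856,0.5],[0,0,0,0.856,0.5],[0,0,-0.2,0.856,0.5],[0,0,-0.4,0.856,0.5],[0,0,-0.6,0.856,0.5],[0,0,-0.685,0.856,0.5],[0,0,-0.685,0.856,0.5]]'
python3 kn2.py; python3 - <<'E'
from h import *
go([.5207,.3686,.07],-3.079+np.pi/2)
E
```

```text
time_s: 50.75
ee_pos: [0.5212, 0.3691, 0.2087]
tool_rot: [-0.0, 0.999, 0.032, 0.001]
wrist_force: [-0.0, 0.0, 0.1]
width: 0.501
grip_force: 0.0
dial [255.24639967 174.36543226] [0.52053245 0.3686146  0.20725141]
blk ((257.34332275390625, 175.8868408203125), 24.651782989501953) [255.24651194 175.83409578]
n 41 18 pointer -1.8969608720449473 green -3.068594551719576
angle 1.1716336796746285
rows t= [ 0.001 -0.     0.686] spin 0.003 at [0.5205 0.3686 0.2073] j6 2.12
```

The knob barely turned: it reads 1.17, down from 1.22, so the fingers did not bite. I measure the red line on the grip bar for its true height, by triangulating its ends from three views.

```bash
python3 - <<'E'
from h import *
c=np.array([.5207,.3686])
V={'13':np.load('s13.npy',allow_pickle=True).item(),'14':np.load('s14.npy',allow_pickle=True).item(),'11':np.load('s11.npy',allow_pickle=True).item()}
for k,s in V.items():
  i=s['image'].astype(int); m=(i[:,:,0]-np.maximum(i[:,:,1],i[:,:,2])>40)
  u0=proj(s,[*c,.075]); y,x=np.mgrid[:384,:512]; m&=np.hypot(x-u0[0],y-u0[1])<50
  n,l,st,ce=cv2.connectedComponentsWithStats(m.astype(np.uint8))
  print(k,np.round(u0),[ (st[j].tolist()) for j in range(1,n) if st[j][4]>5])
  for h in(1.222,1.172):
   d=np.array([np.cos(-3.074+h),np.sin(-3.074+h)])
   print('  pred z.094 r0,25:',[np.round(proj(s,[*(c+r*d),.094]),1).tolist() for r in(0,.025)],'z.075:',[np.round(proj(s,[*(c+r*d),.075]),1).tolist() for r in(0,.025)],'z.058 r28,48',[np.round(proj(s,[*(c+r*d),.058]),1).tolist() for r in(.028,.048)])
E
```

```text
13 [261.  95.] [[244, 94, 19, 21, 99], [231, 115, 14, 15, 56]]
  pred z.094 r0,25: [[261.8, 93.9], [245.1, 113.6]] z.075: [[261.4, 94.6], [245.6, 113.2]] z.058 r28,48 [[244.3, 114.9], [232.7, 128.6]]
  pred z.094 r0,25: [[261.8, 93.9], [244.2, 112.7]] z.075: [[261.4, 94.6], [244.8, 112.4]] z.058 r28,48 [[243.4, 114.1], [231.2, 127.2]]
14 [255. 178.] [[256, 181, 22, 11, 85], [279, 183, 16, 8, 51]]
  pred z.094 r0,25: [[255.2, 182.0], [277.1, 189.7]] z.075: [[255.2, 178.0], [275.9, 185.3]] z.058 r28,48 [[277.4, 182.6], [293.0, 188.1]]
  pred z.094 r0,25: [[255.2, 182.0], [276.7, 190.7]] z.075: [[255.2, 178.0], [275.5, 186.3]] z.058 r28,48 [[276.9, 183.6], [292.2, 189.9]]
11 [320.  35.] [[307, 31, 18, 20, 93], [288, 57, 14, 15, 56]]
  pred z.094 r0,25: [[323.2, 31.5], [307.1, 50.5]] z.075: [[319.6, 35.4], [304.3, 53.4]] z.058 r28,48 [[300.4, 57.8], [289.1, 71.1]]
  pred z.094 r0,25: [[323.2, 31.5], [306.3, 49.6]] z.075: [[319.6, 35.4], [303.6, 52.6]] z.058 r28,48 [[299.6, 56.9], [287.7, 69.7]]
```

The bar top is confirmed at 94 mm, on the axis I used. I retry the grip, reading the width at each stage of closing.

```bash
python3 -m crank '[[0,0,0,-0.5,0.4],[0,0,0,-1,0.4],[0,0,0,-1,0.4],[0,0,0,-1,0.4],[0,0,0,-1,0.4],[0,0,0,-1,0.4],[0,0,0,-1,0.4]]' >/dev/null
python3 kn2.py; python3 -c "
from h import *
go([.5207,.3686,.07],-1.9+np.pi/2)"
```

```text
dial [255.09258115 173.93136672] [0.52070751 0.36872721 0.20775113]
blk ((256.5, 177.0), 25.597949981689453) [255.09643031 175.40934054]
n 37 19 pointer -1.9079416884491462 green -3.0743110266625107
angle 1.1663693382133644
rows t= [-0.     0.     0.689] spin -0.501 at [0.5207 0.3687 0.2078] j6 1.34
```

```bash
python3 -m crank '[[0,0,0.3,-0.2,0.4],[0,0,0.5,-0.4,0.4],[0,0,0.6,-0.5,0.4],[0,0,0.65,-0.5,0.4],[0,0,0.68,-0.5,0.4],[0,0,0.68,-0.5,0.4],[0,0,0.68,-0.5,0.4]]'
for k in 1 2 3; do :; done
python3 -m crank '[[0,0,0,0,0.7],[0,0,0,0,0.7],[0,0,0,0,0.7],[0,0,0,0,0.7],[0,0,0,0,0.7],[0,0,0,0,0.7]]' | grep -E 'width|grip|pos'
python3 -m crank '[[0,0,0,0,0.8],[0,0,0,0,0.8],[0,0,0,0,0.8],[0,0,0,0,0.8]]' | grep -E 'width|grip|force'
python3 -m crank '[[0,0,0,0,0.88],[0,0,0,0,0.88],[0,0,0,0,0.88],[0,0,0,0,0.88]]' | grep -E 'width|grip|force'
```

```text
time_s: 52.6
ee_pos: [0.5213, 0.3692, 0.073]
tool_rot: [0.0, 0.813, 0.582, 0.001]
wrist_force: [-0.4, 0.8, -0.0]
width: 0.598
grip_force: 0.0
ee_pos: [0.5208, 0.3688, 0.0721]
width: 0.303
grip_force: 0.0
wrist_force: [-0.1, 0.4, 0.2]
width: 0.202
grip_force: 0.0
wrist_force: [-0.9, 0.0, -0.9]
width: 0.119
grip_force: 0.0
```

```bash
python3 -m crank '[[0,0,0,0,0.4],[0,0,0,0,0.4],[0,0,0,0,0.4],[0,0,0,0,0.4],[0,0,0,0,0.4],[0,0,0,0,0.4],[0,0,0.015,0,0.4],[0,0,0.028,0,0.4],[0,0,0.028,0,0.4]]'
python3 -m crank '[[0,0,0,0,0.7],[0,0,0,0,0.7],[0,0,0,0,0.7],[0,0,0,0,0.7],[0,0,0,0,0.7],[0,0,0,0,0.95],[0,0,0,0,0.95],[0,0,0,0,0.95],[0,0,0,0,0.95],[0,0,0,0,0.95],[0,0,0,0,0.95],[0,0,0,0,0.95]]'
```

```text
time_s: 55.48
ee_pos: [0.5206, 0.3686, 0.0661]
tool_rot: [0.0, 0.813, 0.582, -0.0]
wrist_force: [0.1, -0.3, -0.1]
width: 0.595
grip_force: 0.0
time_s: 56.98
ee_pos: [0.5208, 0.3688, 0.0665]
tool_rot: [0.0, 0.813, 0.582, 0.0]
wrist_force: [0.3, 0.1, -0.2]
width: 0.051
grip_force: 0.0
```

```bash
python3 kn2.py; python3 -m crank '[[0,0,0,0,0.75],[0,0,0,0,0.75],[0,0,0,0,0.75],[0,0,0,0,0.75],[0,0,0,0.2,0.75],[0,0,0,0.4,0.75],[0,0,0,0.6,0.75],[0,0,0,0.8,0.75],[0,0,0,1,0.75],[0,0,0,1,0.75],[0,0,0,1,0.75]]'
python3 kn2.py; python3 - <<'E'
from h import *
print(observe()['torque'],observe()['joint_pos'][5])
s=snapshot('wrist')
for n in('zero_knob','probe','zero_grip'):
  try: print(n,[(round(r['score'],2),np.round(r['xy']).tolist(),int(r['region'].sum())) for r in regions_of(n,s)])
  except Exception as e: print(e)
E
```

```text
dial [255.17841072 215.34261994] [0.52079732 0.36880831 0.06647766]
blk ((255.63973999023438, 224.28860473632812), 44.142478942871094) [255.19134282 219.21804733]
n 124 65 pointer -1.869554577363392 green -3.082751417639666
angle 1.213196840276274
time_s: 58.4
ee_pos: [0.5208, 0.3688, 0.0665]
tool_rot: [-0.0, 0.974, 0.228, -0.0]
wrist_force: [-0.3, 0.0, -0.2]
width: 0.249
grip_force: 0.0
dial [255.04307243 215.06970532] [0.52078373 0.3687796  0.06645493]
blk ((253.49322509765625, 224.55642700195312), 45.361331939697266) [255.0474656 218.9359662]
n 16 10 pointer -2.269409247214641 green -2.8316702300238235
angle 0.5622609828091822
[-0.02878754  0.21523481  0.02595431] 1.724443834788948
zero_knob [(0.95, [258.0, 214.0], 4060)]
probe [(0.97, [388.0, 245.0], 3200)]
zero_grip [(0.66, [256.0, 211.0], 3982)]
```

```bash
python3 -m crank '[[0,0,-0.2,0,0.75],[0,0,-0.4,0,0.75],[0,0,-0.6,0,0.75],[0,0,-0.7,0,0.75],[0,0,-0.7,0,0.75],[0,0,-0.7,0,0.75]]'|head -2
python3 kn2.py; python3 - <<'E'
from h import *
s=snapshot('wrist'); i=s['image'].astype(int); c=[.5207,.3686]
g=i.max(2); u=np.round(proj(s,[*c,.094])).astype(int); print(u)
print(g[u[1]-24:u[1]+26:4,u[0]-30:u[0]+32:3])
print((i[:,:,0]-i[:,:,1])[u[1]-24:u[1]+26:4,u[0]-30:u[0]+32:3])
E
```

```text
time_s: 59.4
ee_pos: [0.5202, 0.3684, 0.2053]
dial [254.87676612 173.78020729] [0.52011913 0.36831304 0.20498061]
blk ((256.1725769042969, 176.8451385498047), 25.60050392150879) [254.87742179 175.27023406]
n 38 19 pointer -1.9275538215545236 green -3.072587061853539
angle 1.1450332402990155
[255 181]
[[199 197 199 201 204  34  20  22  16  24  21  64  68  72  69  68 184 201
  196 197 197]
 [202 202 200 202  25   7  13   9  17  19  19  55  67  69  70  74  42 179
  196 196 196]
 [201 201 197  57   8  15  20  16  10  13  20  52  68  71  71  69  38  18
  196 200 197]
 [196 195 199  16  19  21  20  16  23   7   7  29  66  70  67  69  38  20
  156 194 196]
 [198 201 138  18  17  19  13  19  24  22   7   6  12  20  18  16  17  17
   52 192 191]
 [198 201 148  17  19  16  14  18  19  18  23  20  11   6  18  16  19  19
   47 195 194]
 [199 200 203  17  18  17  19  16  16  15  21  23  22  11   8   8  20  22
  147 198 195]
 [200 201 204  57  16  17  19  20  18  18  25 144 101  19  19   2  16  63
  245 244 245]
 [222 197 199 198  34  20  16  20  16  55  22  16  85 148  19  17  13 227
  245 245 24
[... 817 characters left out ...]
7   1   4   0   1   1   2   3   4   2  -1  -3   2   0   2  -2
    4   9   7]
 [  7   7   7   2   2   0   0  -4   3   1   2   7   0   1   6   0   3   3
    5   8   7]
 [  8   7   7   2  -1  -1  -2  -1   3   1   7 128  80  -1   3   0  -1   5
    0   0  -1]
 [  6   8   8   7   1   1  -2   3  -2   1   1  -3  72 128   1   4   0  -1
    0   1   0]
 [  4   9   7   7   7   4   4  -2   2   3   2   2   3  15 182 123   4 146
    1   0   0]
 [  1   7   8   9   8   8   8   6   0   4   3   3   3   0   4 116   2   0
  163  52   0]
 [  3   6   7   9   7   8   9   8   7   1   0   0   0   0   0   0   0   1
    0  51 118]
 [  1   7   2   4   7 -23 -30   8   6   0   0   0  -1   1   0   0   0   1
   -1   0   0]]
```

```bash
python3 -c "
from h import *
go([.5207,.3686,.1])"; python3 -m crank '[[0,0,0.3,0,1],[0,0,0.4,0,1],[0,0,0.5,0,1],[0,0,0.5,0,1],[0,0,0.5,0,1],[0,0,0.5,0,1]]'
python3 -m crank '[[0,0,0.02,0,1],[0,0,0.03,0,1],[0,0,0.04,0,1],[0,0,0.04,0,1]]'
python3 -m crank '[[0,0,0.01,0,1],[0,0,0.02,0,1],[0,0,0.02,0,1]]'
```

```text
rows t= [ 0.005 -0.     0.524] spin 0 at [0.5201 0.3683 0.2049] j6 1.73
time_s: 60.25
ee_pos: [0.5216, 0.3694, 0.1079]
tool_rot: [-0.0, 0.974, 0.227, 0.001]
wrist_force: [1.0, 0.2, 0.8]
width: 0.006
grip_force: 0.0
time_s: 60.75
ee_pos: [0.5206, 0.3687, 0.0982]
tool_rot: [0.0, 0.974, 0.227, -0.0]
wrist_force: [-0.2, -0.2, 0.1]
width: 0.002
grip_force: 0.0
time_s: 61.12
ee_pos: [0.5207, 0.3687, 0.0942]
tool_rot: [0.0, 0.974, 0.227, -0.0]
wrist_force: [0.4, 0.8, -0.4]
width: 0.007
grip_force: 0.0
```

```bash
for i in 1; do python3 -m crank '[[0,0,0.01,0,1],[0,0,0.015,0,1],[0,0,0.015,0,1]]'; done
python3 -m crank '[[0,0,0.01,0,1],[0,0,0.015,0,1],[0,0,0.015,0,1]]'
```

```text
time_s: 61.5
ee_pos: [0.5207, 0.3688, 0.0914]
tool_rot: [0.0, 0.974, 0.227, -0.0]
wrist_force: [-0.1, -0.1, 0.1]
width: 0.01
grip_force: 0.0
time_s: 61.88
ee_pos: [0.5208, 0.3688, 0.0884]
tool_rot: [0.0, 0.974, 0.227, -0.0]
wrist_force: [-0.1, 1.1, -0.5]
width: 0.001
grip_force: 0.0
```

```bash
python3 -m crank '[[0,0,0.04,0,1],[0,0,0.08,0,1],[0,0,0.1,0,1],[0,0,0.11,0,1],[0,0,0.11,0,1]]'
python3 -m crank '[[0,0,0.01,0,1],[0,0,0.015,0,1],[0,0,0.015,0,1]]'
python3 - <<'E'
from h import *
s=snapshot('wrist'); i=s['image'].astype(int); e,R=pose()
u=np.round(proj(s,e)).astype(int); print(u, np.round(proj(s,e+R@[0,0,-.0187])),np.round(proj(s,[.5207,.3686,.094])))
print(i.max(2)[u[1]-50:u[1]+60:6,u[0]-48:u[0]+50:4])
E
```

```text
time_s: 62.5
ee_pos: [0.5208, 0.3688, 0.0664]
tool_rot: [0.0, 0.974, 0.227, -0.0]
wrist_force: [-0.1, -1.1, 0.2]
width: 0.002
grip_force: 0.0
time_s: 62.88
ee_pos: [0.5211, 0.369, 0.0643]
tool_rot: [-0.0, 0.974, 0.227, 0.0]
wrist_force: [-2.3, -1.4, 5.5]
width: 0.006
grip_force: 2.9
[255 220] [255. 230.] [255. 238.]
[[194 194 196 199 201 199 198 204 200 201 202 199 196 197 197 197 195 197
  198 196 197 199 197 195 196]
 [196 194 198 201 198 202 199 198 197 199 201 200 200 199 199 197 196 196
  198 197 195 197 195 196 196]
 [195 195 199 196 199 198 196 196 197 136  28  13   3  11  12  71 239 245
  241 245 245 245 245 242 245]
 [197 195 194 196 198 200 180   8  18  18  18  20  17  20  21  20  17  50
   81 245 245 245 245 245 245]
 [197 199 198 198 198  28  19  11  12  21  18  19  19  18  21  16  21  55
   64  58 202 245 245 245 245]
 [198 197 199 193  17  15   7  10  13   5  15  18  17  21  14  14  17  52
   58  58  60 233 245 244 245]
 [197 195 193 140  13   9   8  10   9   7  10   9  19  17  15  17  17  50
   52  54  54  56 245 245 245]
 [194 193 195  21   7  13  17  20  18  10   4  
[... 513 characters left out ...]
48  53  34  11  24  12  42  53  55  52
   50  25  13 245 245 244 244]
 [245 245 244 245 245  52  54  53  53  51  21  17   7  14  25  54  50  51
   50  54   5 223 235 245 245]
 [ 64 245 244 245  49  53  55  54  52  51  17  11  15  15  16  53  51  51
   53  50  49 123 245 136 239]
 [244 246 245 184  52  52  52  52  53  50  14  13  50  11  13  51  53  51
   54  55  51 221 245 244 245]
 [156 245 191  48  53  53  55  50  54  54  12  13  50  13  13  53  51  50
   51  53  51  52 244 244 200]
 [152 151  52  50  53  55  55  53  53  51  17   9  95  17  11  53  53  52
   53  51  52  55  45 158 158]
 [ 15  12  16  16  11  10  14  14  14  52  12   9  96  13  12  52  15  13
   13   9  11  13  14  16  15]]
```

The descent found no contact through the bar's volume, only on the disc at 64 mm. The fingers therefore pass through the bar and cannot turn it by gripping. The disc is solid, so I turn it by friction: press both fingertips lightly on it and rotate.

```bash
python3 -m crank '[[0,0,-0.1,0,0.6],[0,0,-0.1,-0.5,0.6],[0,0,-0.1,-1,0.6],[0,0,-0.1,-1,0.6],[0,0,-0.1,-1,0.6],[0,0,-0.1,-1,0.6],[0,0,-0.1,-1,0.6],[0,0,-0.03,-1,0.6],[0,0,0,-1,0.6],[0,0,0.005,-1,0.6],[0,0,0.01,-1,0.6],[0,0,0.01,-1,0.6]]'
python3 kn2.py
```

```text
time_s: 64.42
ee_pos: [0.521, 0.3689, 0.0616]
tool_rot: [0.0, 0.813, 0.582, 0.0]
wrist_force: [-0.2, -0.2, -0.1]
width: 0.401
grip_force: 0.0
dial [255.07783018 217.82485948] [0.52092822 0.36891661 0.06165695]
blk ((255.5, 232.5), 52.502479553222656) [255.08870027 221.87500243]
n 129 20 pointer -1.8716378322133802 green -2.880622523225854
angle 1.0089846910124738
```

```bash
python3 -m crank '[[0,0,0,0,0.8],[0,0,0,0,0.8],[0,0,0,0,0.8],[0,0,0,0,0.8],[0,0,0,0,0.8],[0,0,0,0,1],[0,0,0,0,1],[0,0,0,0,1],[0,0,0,0,1],[0,0,0,0,1],[0,0,0,0,1]]'
```

```text
time_s: 65.85
ee_pos: [0.521, 0.3688, 0.0615]
tool_rot: [0.0, 0.813, 0.582, 0.0]
wrist_force: [2.1, -1.5, -0.5]
width: 0.138
grip_force: 29.9
```

The fingers now grip: 0.138 wide (about 14 mm) at 30 N. The solid part of the bar lies lower than it appears. I turn it now.

```bash
python3 -m crank '[[0,0,0,0.2,1],[0,0,0,0.4,1],[0,0,0,0.6,1],[0,0,0,0.75,1],[0,0,0,0.75,1],[0,0,0,0.75,1]]'
python3 kn2.py
python3 -m crank '[[0,0,0,0.2,1],[0,0,0,0.4,1],[0,0,0,0.6,1],[0,0,0,0.745,1],[0,0,0,0.745,1],[0,0,0,0.745,1],[0,0,0,0.745,0.75],[0,0,0,0.745,0.75],[0,0,0,0.745,0.75],[0,0,-0.1,0.745,0.6],[0,0,-0.4,0.745,0.6],[0,0,-0.6,0.745,0.6],[0,0,-0.7,0.745,0.6],[0,0,-0.7,0.745,0.6],[0,0,-0.7,0.745,0.6]]'
python3 kn2.py
```

```text
time_s: 66.6
ee_pos: [0.5213, 0.3685, 0.0615]
tool_rot: [0.0, 0.947, 0.321, 0.0]
wrist_force: [4.3, -3.4, -0.9]
width: 0.14
grip_force: 29.9
dial [254.35264756 217.81416641] [0.5213132  0.36854492 0.06151038]
blk ((254.59251403808594, 228.29946899414062), 46.508872985839844) [254.34119793 221.86134108]
n 130 3 pointer -2.4649377646659993 green -2.365036508105233
angle -0.09990125656076643
time_s: 68.53
ee_pos: [0.5203, 0.3685, 0.2011]
tool_rot: [0.0, 0.999, 0.034, -0.0]
wrist_force: [-0.0, -0.7, 0.2]
width: 0.399
grip_force: 0.0
dial [254.68657803 174.75353319] [0.5201462  0.36838709 0.20052719]
blk ((256.0, 178.08653259277344), 26.39153289794922) [254.68265899 176.27739349]
n 37 5 pointer -3.0457905651316013 green -3.0787138139968655
angle 0.03292324886526421
```

The knob has turned. I check the residual more finely, from raw pixels in the same view.

```bash
python3 - <<'E'
from h import *
s=snapshot('wrist'); i=s['image'].astype(int); c=[.5207,.3686]
u=np.round(proj(s,[c[0]-.045,c[1]-.003,.058])).astype(int); print(u, proj(s,[*c,.058]))
w=i[u[1]-12:u[1]+14,u[0]-8:u[0]+9]
print('R-G'); print(w[:,:,0]-w[:,:,1])
for r in (.035,.040,.045,.05):
  th=np.linspace(-3.3,-2.85,181); uv=np.array([proj(s,[c[0]+r*np.cos(t),c[1]+r*np.sin(t),.057]) for t in th]).astype(np.float32)
  v=cv2.remap(s['image'].astype(np.float32),uv[None,:,0],uv[None,:,1],cv2.INTER_LINEAR)[0]
  rg=np.clip(v[:,0]-v[:,1]-20,0,None); gr=np.clip(v[:,1]-v[:,0]-20,0,None)
  print(r,'red c',(rg*th).sum()/max(rg.sum(),1),'green span',(th[gr>10].min(),th[gr>10].max(),(gr*th).sum()/gr.sum()) if (gr>10).any() else None)
E
```

```text
[254 212] [254.50884873 174.97297622]
R-G
[[  8   6   8   6   4   3   0  -1  74 125 136  80   0   2   1   1   1]
 [ 10   8   7   7   3   3   2  -3  70 127 139  78   0   3   4   1   3]
 [  9   8   7   7   1   3  -1   0  71 121 135  76   3   1  -3   4   7]
 [  8   9   8   8  -1   1   2   0  75 123 136  84   0   0   2  -2   6]
 [  9   8   8   6   2   0  -2  -1  75 122 138  76   1   5   3   4   6]
 [  6   7   9   7   9   6   4   7  61 122 135  47   4   8   5   5   6]
 [  7   8   7   7   9   7   7   8  55 123 137  34   7   6   9   7   7]
 [ 10   6   7   7   9   8   7   9  45 106 137  32   6   8   6   7   7]
 [  7   7   7   8   9   8   9  -5  24  99 134  32   9   7   8   8   6]
 [  5   8   8   8   7   9   9 -21  -3  97 136  33   8   8   8   9   8]
 [  4   9   7   8   5   8   7 -22 -16  92 139  31   7   8   7   5   8]
 [  7   6   7   7   7   8   8 -21 -14  94 139  31   9   5   7   6   5]
 [  7   8   7   8   8   8   9 -21 -11  96 140  34   7   8   6   8   8]
 [  8   7   9   8   7   8   8 -21 -15  95 136  32   8   7   7   7   7]
 [  8   8   9   8   7   7   8 -21 -15  95 134  33   8   8   9   
[... 345 characters left out ...]
 -3  -2  -3  -1]
 [ -3  -4  -2  -3  -4  -2  -2  -3  -5  -7  -1  -2  -4  -4  -3  -2  -3]
 [ -3  -6  -3  -5  -3  -4  -4  -1  -3  -3  -2  -4  -1  -5  -4  -3  -4]
 [ -8  -8  -7  -7  -4  -3  -5  -5   0  -4  -2  -4  -4  -3  -4  -3  -3]
 [-28 -28 -21 -16 -13 -13 -15 -13 -14 -12 -13 -13 -12 -14 -13 -11 -12]
 [-35 -33 -30 -30 -24 -21 -20 -19 -18 -18 -18 -18 -21 -18 -19 -16 -19]
 [-32 -34 -34 -34 -26 -20 -17 -20 -16 -17 -19 -17 -18 -18 -18 -19 -21]]
0.035 red c -3.0366506147651258 green span None
0.04 red c -3.040204321192103 green span None
0.045 red c -3.0393500503980713 green span None
0.05 red c -3.0313480290682473 green span (np.float64(-3.1), np.float64(-3.0725), np.float64(-3.0862427339146206))
```

The pointer centre is about 1.2 px (roughly +0.028 rad) off the green centre. I regrip and nudge it by that much.

```bash
python3 -c "
from h import *
go([.5208,.3687,.061])"; python3 -m crank '[[0,0,0.3,0,0.6],[0,0,0.5,0,0.6],[0,0,0.6,0,0.6],[0,0,0.67,0,0.6],[0,0,0.7,0,0.6],[0,0,0.7,0,0.6],[0,0,0.7,0,1],[0,0,0.7,0,1],[0,0,0.7,0,1],[0,0,0.7,0,1],[0,0,0.7,0,1],[0,0,0.7,0,1],[0,0,0.7,0,1],[0,0,0.7,0.02,1],[0,0,0.7,0.04,1],[0,0,0.7,0.04,1],[0,0,0.7,0.04,1]]'
cat > fine.py <<'E'
from h import *
s=snapshot('wrist'); c=[.5207,.3686]
for r in (.035,.040,.044,.05,.051):
  th=np.linspace(-3.3,-2.85,181); uv=np.array([proj(s,[c[0]+r*np.cos(t),c[1]+r*np.sin(t),.057]) for t in th]).astype(np.float32)
  v=cv2.remap(s['image'].astype(np.float32),uv[None,:,0],uv[None,:,1],cv2.INTER_LINEAR)[0]
  rg=np.clip(v[:,0]-v[:,1]-15,0,None); gr=np.clip(v[:,1]-v[:,0]-5,0,None)
  print(r,'red',round((rg*th).sum()/max(rg.sum(),1),4),rg.sum()>100,'green',round((gr*th).sum()/max(gr.sum(),1),4),gr.max(),th[gr>5][[0,-1]] if (gr>5).any() else None)
E
python3 fine.py
```

```text
rows t= [ 0.005 -0.002  0.697] spin 0 at [0.5201 0.3684 0.2003] j6 2.12
time_s: 70.75
ee_pos: [0.5212, 0.3682, 0.0621]
tool_rot: [0.0, 1.0, 0.019, 0.0]
wrist_force: [1.0, -5.1, 7.4]
width: 0.134
grip_force: 30.0
0.035 red -3.0704 True green 0.0 0.0 None
0.04 red -3.0733 True green 0.0 0.0 None
0.044 red -3.0749 True green 0.0 0.0 None
0.05 red -3.0769 True green -3.0875 3.9648438 None
0.051 red 0.0 False green -3.0715 42.9375 [-3.1175 -3.03  ]
```

```bash
python3 -m crank '[[0,0,0,0,0.9],[0,0,0,0,0.8],[0,0,0,0,0.7],[0,0,0,0,0.6],[0,0,0,0,0.6],[0,0,0,0,0.6],[0,0,-0.1,0,0.6],[0,0,-0.4,0,0.6],[0,0,-0.6,0,0.6],[0,0,-0.7,0,0.6],[0,0,-0.7,0,0.6],[0,0,-0.7,0,0.6]]'
python3 fine.py
```

```text
time_s: 72.3
ee_pos: [0.5204, 0.3685, 0.2011]
tool_rot: [0.0, 1.0, 0.019, -0.0]
wrist_force: [-0.1, 0.5, 0.1]
width: 0.398
grip_force: 0.0
0.035 red -3.0701 True green 0.0 0.0 None
0.04 red -3.0761 True green 0.0 0.0 None
0.044 red -3.0793 True green -3.0114 2.8613281 None
0.05 red 0.0 False green -3.0809 9.5 [-3.1125 -3.04  ]
0.051 red 0.0 False green -3.0726 55.48633 [-3.1225 -3.0275]
```

The pointer is on the mark within 0.005 rad. Last, a numeric check of the rest from the top and scene cameras.

```bash
python3 - <<'E'
from h import *
for cam in('top','scene'):
  s=snapshot(cam); hsv=cv2.cvtColor(s['image'],cv2.COLOR_RGB2HSV); H,S,V=[hsv[:,:,k].astype(int) for k in range(3)]
  P0=[('bay0',[.6125,.0968,.068]),('bay1',[.6093,.0468,.068]),('bay2',[.6059,-.003,.068]),('keeper',[.6027,-.0582,.082]),('tip',[.6027+.193*np.cos(1.505),-.0582+.193*np.sin(1.505),.08]),('probe',[.5535,.2869,.101])]
  for n,p in P0: print(cam,n,np.round(proj(s,p)))
  org=(H>5)&(H<18)&(S>150)&(V>60); yel=(H>=20)&(H<30)&(S>170)&(V>100)
  for nm,m in(('org',org),('yel',yel),('red',((H<6)|(H>174))&(S>170)&(V>60))):
    k,l,st,ce=cv2.connectedComponentsWithStats(m.astype(np.uint8)); print(nm,[(np.round(ce[j]).tolist(),int(st[j][4])) for j in range(1,k) if st[j][4]>12])
  for t in('spool','flux','driver','probe'): print(t,[(round(r['score'],2),np.round(r['xy']).tolist()) for r in regions_of(t,s)[:2]])
E
```

```text
top bay0 [233. 162.]
top bay1 [250. 164.]
top bay2 [268. 165.]
top keeper [287. 166.]
top tip [219. 160.]
top probe [162. 179.]
org [([233.0, 170.0], 52), ([248.0, 171.0], 41), ([266.0, 174.0], 33)]
yel []
red [([149.0, 82.0], 14), ([164.0, 81.0], 14), ([163.0, 179.0], 48)]
spool [(0.62, [325.0, 260.0])]
flux [(0.68, [345.0, 149.0]), (0.58, [267.0, 170.0])]
driver [(0.59, [374.0, 213.0])]
probe [(0.51, [163.0, 180.0])]
scene bay0 [302. 192.]
scene bay1 [292. 200.]
scene bay2 [282. 209.]
scene keeper [269. 215.]
scene tip [310. 183.]
scene probe [317. 148.]
org [([232.0, 37.0], 2644), ([292.0, 42.0], 2067), ([283.0, 7.0], 48), ([292.0, 15.0], 17), ([284.0, 21.0], 31), ([280.0, 27.0], 19), ([501.0, 175.0], 221), ([289.0, 196.0], 40), ([296.0, 208.0], 438), ([276.0, 206.0], 26)]
yel [([293.0, 198.0], 163), ([265.0, 334.0], 510)]
red [([317.0, 152.0], 105)]
spool [(0.54, [170.0, 216.0])]
flux [(0.72, [157.0, 279.0]), (0.7, [251.0, 278.0])]
driver [(0.95, [166.0, 240.0]), (0.39, [311.0, 160.0])]
probe [(0.6, [314.0, 156.0])]
```

```bash
python3 -c "
from h import *
print(close_job())"
```

```text
the job is handed in; nothing more can be done
None
```

I handed the job in with all three orange cartridges seated, the bar at its stop, the driver back in its hole, the probe fully home, the pointer within about 0.005 rad of zero, and the spool and flux not visibly moved; the knob turned only after I gripped it lower than it looked, and I viewed 16 pictures, over the limit of 14.

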